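# Feed a round blank along the press fence onto the spring stop

## Task

Load the big aluminium disc for the press: push it straight in until it lies against the blue fence, then slide it flat along the fence, against it all the way, into the spring pin of the stop, and press the pin in more than half way for a moment. Be gentle (never bear on the fence or the stop with more than about 20 N; the pin itself needs only 6 to 10 N), then back off slowly so that the disc stays lying against both the fence and the pin. Leave everything else where it is.

Things in the scene. Friction and masses are not known exactly. Their poses are not given: they have to be found in the camera images.
- blank: The big flat aluminium disc, 110 mm diameter, 24 mm thick, about 0.6 kg, lying flat and loose on the steel table (friction unknown; sliding it takes some 3 to 9 N). Too wide to grip. Origin: centre of its underside; z up.
- fence: Fixed upright blue steel fence, 460 x 12 x 45 mm high, brackets behind it. Origin: at table height, middle of the flat face towards the robot. Its x points away from the robot, square to that face; its y runs along the fence, -230 to +230 mm. A disc against the face has its centre at x = -55 mm. The disc starts at y +120 to +170 mm, 18 to 40 mm clear of the face; the stop is at the -y end.
- gauge: The stop, fixed to the fence's -y end: dark steel block 52 (across) x 45 (along) x 42 mm high. Origin: at table height on the middle of its face that looks along +y to the disc; at x = -55, y = -185 mm in the fence's frame; axes as the fence.
- mouth (a point): Where a brass barrel holding a steel spring pin (17 mm flat head) comes out of the stop's face, 13 mm up, pointing along +y. The barrel is screwed in or out anew each time: the free pin's head stands 28 to 60 mm before the face, not measured. The pin's stroke is 20 mm, then it is solid; its spring takes 2 N to start, 6 N at half and 10 N at full stroke, and springs back.
- die_flat: Bystander: dark steel die block, 55 x 45 x 40 mm, standing on the robot's side of the fence, about 180 to 210 mm from its face. Origin: on its underside.
- bar_stub: Bystander: short dark steel bar standing upright, 38 mm diameter, 70 mm tall, behind the fence. Origin: on its underside.
- die_vee: Bystander: dark steel die block with a slot along its top, 70 x 60 x 50 mm. Origin: on its underside.
- tin: Bystander: closed tin with a paper band, 70 mm diameter, 90 mm tall. Origin: on its underside.
- wrench: Bystander: steel wrench lying on the table. Origin: middle of its underside.
- brush: Bystander: brush lying on the table. Origin: middle of its underside.
- die_plate: Bystander: flat steel plate, 110 x 70 x 22 mm. Origin: on its underside.
Not all that is in view belongs to the job. Several things look just like the blank: the one meant starts nearest to the robot's base.

How it is judged:
By the outcome, as a careful person would: the job done as asked, in the order asked, and still so for the second after the job is handed in, with the robot touching nothing.
It also fails if it takes over 72 s, if anything falls off the work surface, if the arm or the gripper's body presses on something with over 40 N, if the wrist force passes 120 N, or if a joint passes its speed limit or range.

## Robot

A 6-joint arm with a two-finger parallel gripper is mounted at the origin on the work surface. World frame = base frame: x ahead of the robot, y to its left, z up, the work surface at z = 0. Lengths are in m, angles in rad, forces in N, time in s.
With the tool pointing down it reaches from about 0.3 to 0.775 m from the base axis. Payload 14.6 kg.
Tool frame: the origin (TCP) lies on the front face of the gripper's body, between the roots of the fingers; the fingertips stand 73 mm ahead of it and the grasp point (between the pads) lies 54 mm ahead of it; x points along the fingers, y is the direction in which the jaws open and shut, and the axes are right-handed (so a half turn about x gives the same grasp; the last joint's range is limited). The gripper opens to 85 mm and grips with 20 to 120 N. Pads are 22 mm wide; open, the fingers measure 114 mm over their backs; the gripper's body (76 mm by 85 mm) begins 54 mm behind the grasp point. The pads swing forward as they close: fully open they stand 13 mm farther back than shut.
Start: joints at [-1.401, 0.3, 1.521, -0, 1.321, -0.067], TCP at [0.129, -0.535, 0.304] pointing down, gripper open.
Joint ranges: [-3.03, 3.03], [-0.79, 2.21], [0.23, 2.52], [-1.04, 4.18], [0, 3.07], [-2.55, 2.55]. Speed limits (rad/s): [2.22, 2.22, 2.57, 3.14, 3.14, 3.14].

## Interface

Orientations are given as a unit quaternion [w, x, y, z].
In Python, from cell import manip gives the robot as it stands.
- The arm moves only by the shell command python3 -m crank 'ROWS' [OPENING]. ROWS is JSON, a list of rows, each an object of numbers: "dx", "dy", "dz": the shift along the tool's x, y, z in m; "turn": the turn about the tool's x in rad. In form: [{"dx": .., "dy": .., "dz": .., "turn": ..}, ...]. A call has exactly 10 rows; each row is the pose to reach, as a shift and turn from the pose commanded when the call began, along the tool's axes at that moment; what a row does not reach only later rows make up. A row lasts 1/12 s, in which the tool goes at most 41.7 mm and 7.16 degrees, less where a joint would pass 70% of its speed; a pose out of reach is approached as far as the arm can. A call with a gripper value outside its range is refused whole. OPENING is the gripper command: -1 is fully open, 1 is shut, values between are in proportion, set as the call begins (- or left out, the last holds). The fingers move at their own pace and stop on an object; the grip force is fixed at half the most. Time passes only in rows, so rows that repeat a pose let the fingers close, or fill a call up. It gives the time, the measured TCP pose, the force and the opening at its end, in the units of the state.
- manip.get_state(): the state, without advancing time (a new reading comes with each control period).
- manip.camera(name): name is "scene" or "top" or "wrist"; returns a dict with "pixels" (480x640x3 uint8, red, green, blue), "z_map" (480x640 float32, m along the optical axis (not along the pixel's ray), 0 where there is no reading), "fx", "fy", "cx", "cy" (pixels), "rvec" (rotation vector, rad) and "tvec" (3), from world to camera coordinates, as OpenCV has them; the wrist camera has in their place "T_tool_cam" (4x4, takes a point from camera to tool coordinates, whose origin is the TCP and whose axes are the tool frame's). Camera axes: x right, y down, z forward; pixel columns grow to the right and rows downward; lengths in m; the calibration is good to about 2 mm. A picture is of the moment at which its call begins: read the wrist's pose just before it.
- manip.hand_in(): hands the job in, once; it reports no verdict.
The state is a dict: "time": time; "q": joint angles; "dq": joint speeds; "tau": joint torques, N m; "eef_pos": TCP position; "tool_rot": TCP orientation; "wrist_force": force on the tool from outside, world axes, zero at the start; "ft_torque": the same for the moment, N m; "grip_width": finger opening in m.
Only numpy, scipy, OpenCV 4.12 (cv2) and the standard library are available. Lean on these libraries where they do the work, as an engineer would, in place of code of your own. Each camera call takes 0.05 s, during which the arm holds its last target.

## Working session

There is one attempt and no reset: what is moved stays moved. The work goes in short steps, Python scripts to look and compute and a shell command to move; the robot and the scene stay as the last step left them, time stands still between calls to the robot, and variables do not carry over. Pictures are saved under pics/ and viewed, and the job is handed in when it is done.

```bash
mkdir -p pics; ls; python3 - <<'E'
from cell import manip
import cv2,numpy as np
print(manip.get_state())
for n in ("scene","top"):
    c=manip.camera(n); cv2.imwrite(f"pics/{n}0.png",c["pixels"][:,:,::-1]); np.savez(f"{n}0.npz",**c)
    print(n,c["fx"],c["fy"],c["cx"],c["cy"],c["rvec"],c["tvec"])
E
```

```text
pics
{'time': 0.0, 'q': array([-1.40059473e+00,  3.00492767e-01,  1.52162528e+00,  5.70595715e-07,
        1.32068555e+00, -6.66402450e-02]), 'dq': array([ 0.00110322,  0.00132731,  0.00012391, -0.00067811,  0.00211089,
        0.00244566]), 'tau': array([ 2.50928097e-04, -5.43502307e+01, -3.61790013e+01, -6.31621970e-05,
        4.05950064e-03,  1.13531712e-05]), 'eef_pos': array([ 0.12899728, -0.53449465,  0.30329067]), 'tool_rot': array([-0.08311303, -0.70213242, -0.08396816,  0.70217635]), 'wrist_force': array([0.68144824, 0.27989273, 0.28501823]), 'ft_torque': array([ 0.03680174, -0.02234836,  0.02529151]), 'grip_width': 0.08557170090886959}
scene 540.5691761012924 540.5691761012924 319.5743898293756 240.07933023728194 [ 2.03561172  0.77238108 -0.4012497 ] [-0.43690622 -0.13463273  1.83135621]
top 514.3759388686034 514.3759388686034 317.0885686880412 230.19585796424616 [ 2.1588568  -2.18351618  0.11169802] [0.05215615 0.53523777 1.53280653]
```

View pics/scene0.png

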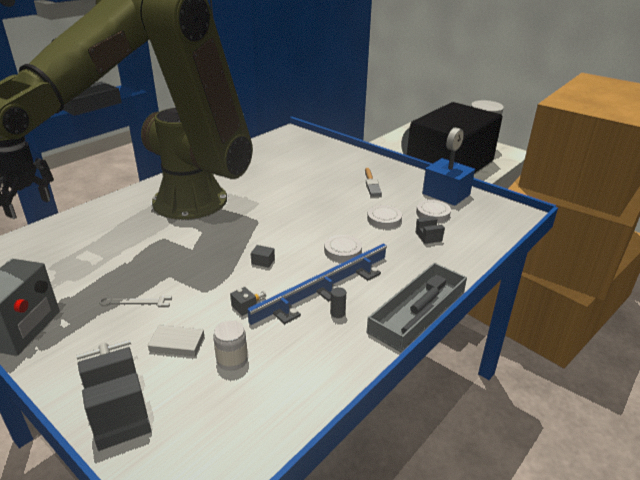

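View pics/top0.png

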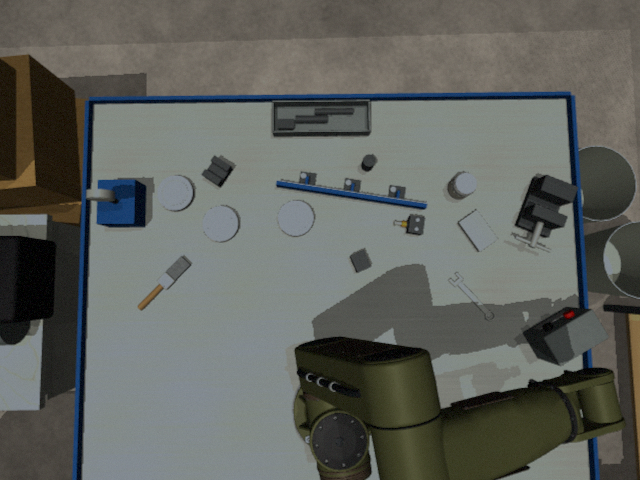

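The top view shows three lookalike discs, at (177,193), (221,223) and (296,218). The one at (296,218) lies just in front of the fence and looks nearest to the base. The fence runs from (277,184) to (426,206), the stop is at (415,224) and the die is at (360,260). Next I'll measure these and check a crop.

```bash
cat > h.py <<'E'
import cv2,numpy as np
def load(n):
    c=dict(np.load(n)); return c
def pix2w(c,u,v,z):
    R=cv2.Rodrigues(c["rvec"])[0]; t=c["tvec"].ravel()
    d=R.T@np.array([(u-c["cx"])/c["fx"],(v-c["cy"])/c["fy"],1]); o=-R.T@t
    return o+d*(z-o[2])/d[2]
def cloud(c):
    R=cv2.Rodrigues(c["rvec"])[0]; t=c["tvec"].ravel()
    v,u=np.mgrid[:480,:640]; Z=c["z_map"]
    P=np.stack([(u-c["cx"])/c["fx"]*Z,(v-c["cy"])/c["fy"]*Z,Z],-1)
    return (P-t)@R
E
python3 - <<'E'
from h import *
c=load("top0.npz"); P=cloud(c)
im=c["pixels"][:,:,::-1]
cv2.imwrite("pics/crop0.png",cv2.resize(im[160:280,260:450],None,fx=4,fy=4,interpolation=cv2.INTER_CUBIC))
for u,v in [(177,193),(221,223),(296,218),(360,260)]:
    w=pix2w(c,u,v,.024); print(u,v,w,np.hypot(*w[:2]), P[v,u])
print("table z",np.median(P[280:300,200:300,2]))
# disc by cloud
ok=c["z_map"]>0
for (u,v) in [(177,193),(221,223),(296,218)]:
    m=np.zeros((480,640),bool); m[v-25:v+25,u-25:u+25]=1
    m&=(P[...,2]>.015)&(P[...,2]<.032)&ok
    Q=P[m][:, :2].astype(np.float32); 
    g=cv2.inRange(im,(0,0,0),(255,255,255))
    (x,y),r=cv2.minEnclosingCircle(Q); print("disc",Q.mean(0),x,y,r,len(Q))
# fence top
hsv=cv2.cvtColor(im,cv2.COLOR_BGR2HSV)
m=(hsv[...,0]>100)&(hsv[...,0]<125)&(hsv[...,1]>120)&ok
m[:170]=0;m[215:]=0;m[:,:265]=0;m[:,440:]=0
m2=m&(P[...,2]>.037)
Q=P[m2]; print(len(Q),Q[:,2].mean(), Q[:,2].max()); print(cv2.minAreaRect(Q[:,:2].astype(np.float32)))
print(cv2.fitLine(Q[:,:2].astype(np.float32),cv2.DIST_L2,0,.01,.01).ravel())
E
```

```text
177 193 [0.65520765 0.4731181  0.024     ] 0.8081694090783168 [0.65477371 0.47245299 0.02644953]
221 223 [0.56135238 0.33795952 0.024     ] 0.6552351748256967 [0.56155619 0.33828168 0.02225467]
296 218 [0.57411291 0.10983686 0.024     ] 0.5845252541122299 [0.57403873 0.1098144  0.02459351]
360 260 [ 0.44414938 -0.08249887  0.024     ] 0.45174632145702964 [ 0.44345004 -0.08104742  0.0408993 ]
table z 0.0007148431572418243
disc [0.6556577 0.4780575] 0.6559311747550964 0.4789966344833374 0.05560721457004547 969
disc [0.55973023 0.33941638] 0.5604413747787476 0.34027618169784546 0.05558861047029495 1000
disc [0.5739587  0.11093364] 0.5918473601341248 0.09179460257291794 0.07984717190265656 987
692 0.04485817481199893 0.05487237184890756
((0.6551568508148193, -0.06031350791454315), (0.4556443393230438, 0.03989095985889435), 80.61052703857422)
[ 0.16348092  0.9865465   0.64358604 -0.05749649]
```

View pics/crop0.png

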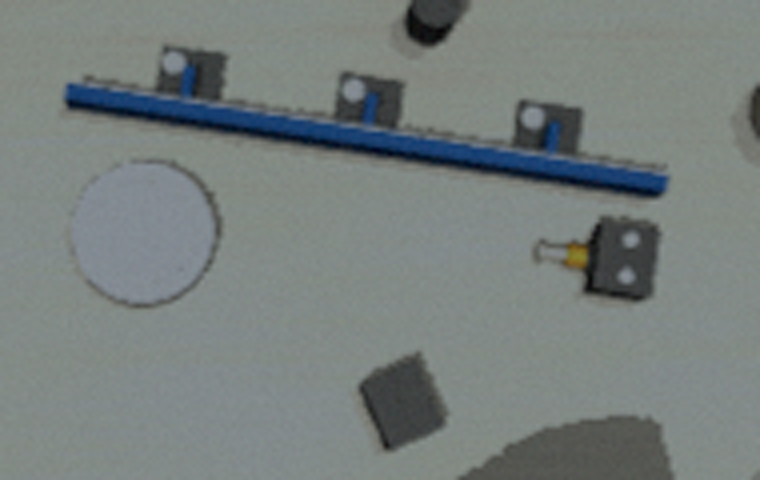

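The crop confirms it: the blank is at crop (144,233), i.e. pixel (296,218), 0.585 m from the base. The others are at 0.655 m and 0.808 m. The pin head is at crop (537,250), the barrel at (577,256), and the die stands clear of the path. Next I'll fit the fence frame and the tool axes.

```bash
python3 - <<'E'
from h import *
from scipy.spatial.transform import Rotation as Ro
c=load("top0.npz"); im=c["pixels"][:,:,::-1]
R=cv2.Rodrigues(c["rvec"])[0]; print("cam",-R.T@c["tvec"].ravel())
hsv=cv2.cvtColor(im,cv2.COLOR_BGR2HSV)
m=(hsv[...,0]>100)&(hsv[...,0]<125)&(hsv[...,1]>110)
m[:178]=0;m[213:]=0;m[:,:270]=0;m[:,432:]=0
m=m.astype(np.uint8); n,l,s,_=cv2.connectedComponentsWithStats(m); k=1+np.argmax(s[1:,4]); m=l==k; print(s[k])
us=np.arange(282,422); bot=np.array([np.where(m[:,u])[0].max()+.5 for u in us])
W=np.array([pix2w(c,u,b,0.0)[:2] for u,b in zip(us,bot)])
vx,vy,x0,y0=cv2.fitLine(W.astype(np.float32),cv2.DIST_HUBER,0,.01,.01).ravel()
ya=np.array([vx,vy])*np.sign(vy); xa=np.array([ya[1],-ya[0]]); print("ya",ya,"xa",xa,"ang",np.degrees(np.arctan2(xa[1],xa[0])))
p=np.array([x0,y0]); 
uL,uR=s[k][0]-.5,s[k][0]+s[k][2]-.5
eL=pix2w(c,uL,186,.03)[:2];eR=pix2w(c,uR,207,.03)[:2]
a=(eL-p)@ya; b=(eR-p)@ya; print("len",a-b, "resid",np.std((W-p)@xa))
O=p+ya*(a+b)/2; print("O",O)
f=lambda w:np.round([(w[:2]-O)@xa,(w[:2]-O)@ya],4)
for nm,u,v,z in [("disc",296,218,.024),("pinhead",394.2,222.5,.013),("stop topL",260+600/4,160+218/4,.042),("stop topL2",260+590/4,160+290/4,.042),("die",361,260,.04),("stub",369,160,.07)]:
    print(nm,f(pix2w(c,u,v,z)),pix2w(c,u,v,z)[:2])
P=cloud(c)
q=np.array([-0.08311303,-0.70213242,-0.08396816,0.70217635]); T=Ro.from_quat(q[[1,2,3,0]]).as_matrix(); print(T.round(3))
np.savez("fence.npz",O=O,xa=xa,ya=ya)
# disc by color/gradient: Hough
g=cv2.GaussianBlur(cv2.cvtColor(im,cv2.COLOR_BGR2GRAY),(3,3),0)
m=np.zeros((480,640),bool); m[190:245,270:322]=1
m&=(P[...,2]>.015)&(P[...,2]<.032)
mm=m.astype(np.uint8); n,l,s,ce=cv2.connectedComponentsWithStats(mm); k=1+np.argmax(s[1:,4]); 
cn=cv2.findContours((l==k).astype(np.uint8),0,1)[0][0]; (x,y),r=cv2.minEnclosingCircle(cn); print("disc px",ce[k],x,y,r); w=pix2w(c,ce[k][0],ce[k][1],.024); print(w,f(w))
w=manip=None
E
```

```text
cam [0.3798171  0.05101901 1.57855365]
[276 181 151  28 845]
ya [0.16531247 0.9862412 ] xa [ 0.9862412  -0.16531247] ang -9.515387
len 0.46407533883690016 resid 0.0009304067869620758
O [ 0.63975294 -0.05836127]
disc [-0.0925  0.155 ] [0.57411291 0.10983686]
pinhead [-0.0586 -0.1438] [ 0.55822319 -0.19053507]
stop topL [-0.0312 -0.1836] [ 0.57863749 -0.23431396]
stop topL2 [-0.0863 -0.1836] [ 0.52426027 -0.22519763]
die [-0.1893 -0.0578] [ 0.44345325 -0.08411428]
stub [ 0.1082 -0.0356] [ 0.7405799  -0.11136962]
[[-0.     0.235 -0.972]
 [ 0.001 -0.972 -0.235]
 [-1.    -0.001 -0.   ]]
disc px [295.60547667 218.06592292] 295.5909118652344 218.0454559326172 18.02499008178711
[0.57392418 0.11103927 0.024     ] [-0.0929  0.1562]
```

```bash
python3 -m crank '[{"dy":-0.015,"dz":-0.013,"turn":0.04},{"dy":-0.044,"dz":-0.037,"turn":0.08},{"dy":-0.074,"dz":-0.062,"turn":0.12},{"dy":-0.104,"dz":-0.088,"turn":0.16},{"dy":-0.134,"dz":-0.114,"turn":0.2},{"dy":-0.164,"dz":-0.14,"turn":0.24},{"dy":-0.194,"dz":-0.166,"turn":0.28},{"dy":-0.224,"dz":-0.192,"turn":0.32},{"dy":-0.254,"dz":-0.217,"turn":0.36},{"dy":-0.283,"dz":-0.241,"turn":0.403}]' 0
```

```text
$[0]: bad value
```

```bash
python3 -m crank '[{"dx":0,"dy":-0.015,"dz":-0.013,"turn":0.04},{"dx":0,"dy":-0.044,"dz":-0.037,"turn":0.08},{"dx":0,"dy":-0.074,"dz":-0.062,"turn":0.12},{"dx":0,"dy":-0.104,"dz":-0.088,"turn":0.16},{"dx":0,"dy":-0.134,"dz":-0.114,"turn":0.2},{"dx":0,"dy":-0.164,"dz":-0.14,"turn":0.24},{"dx":0,"dy":-0.194,"dz":-0.166,"turn":0.28},{"dx":0,"dy":-0.224,"dz":-0.192,"turn":0.32},{"dx":0,"dy":-0.254,"dz":-0.217,"turn":0.36},{"dx":0,"dy":-0.283,"dz":-0.241,"turn":0.403}]' 0
```

```text
time: 0.93
eef_pos: [0.2971, -0.2011, 0.3038]
tool_rot: [-0.059, 0.705, -0.059, -0.705]
wrist_force: [0.9, -0.9, 0.5]
grip_width: 0.0428
```

```bash
python3 -m crank '[{"dx":0,"dy":-0.035,"dz":-0.011,"turn":0},{"dx":0.005,"dy":-0.071,"dz":-0.022,"turn":0},{"dx":0.01,"dy":-0.107,"dz":-0.034,"turn":0},{"dx":0.015,"dy":-0.143,"dz":-0.045,"turn":0},{"dx":0.02,"dy":-0.18,"dz":-0.056,"turn":0},{"dx":0.025,"dy":-0.216,"dz":-0.068,"turn":0},{"dx":0.03,"dy":-0.252,"dz":-0.08,"turn":0},{"dx":0.035,"dy":-0.288,"dz":-0.091,"turn":0},{"dx":0.04,"dy":-0.324,"dz":-0.102,"turn":0},{"dx":0.04,"dy":-0.353,"dz":-0.111,"turn":0}]'
python3 - <<'E'
from cell import manip
from h import *
from scipy.spatial.transform import Rotation as Ro
s=manip.get_state(); q=s["tool_rot"]; T=Ro.from_quat(q[[1,2,3,0]]).as_matrix()
c=manip.camera("wrist"); c["pos"]=s["eef_pos"]; c["T"]=T; np.savez("w1.npz",**c)
cv2.imwrite("pics/w1.png",c["pixels"][:,:,::-1]); print(s["eef_pos"],T.round(3),c["T_tool_cam"].round(3),c["fx"])
E
```

```text
time: 1.77
eef_pos: [0.465, 0.1292, 0.2626]
tool_rot: [0.058, -0.704, 0.058, 0.705]
wrist_force: [0.0, -0.4, 0.7]
grip_width: 0.0427
[0.4650433  0.12919646 0.26263343] [[-0.002 -0.165 -0.986]
 [-0.    -0.986  0.165]
 [-1.     0.     0.002]] [[ 0.    -0.322  0.947 -0.069]
 [ 1.    -0.    -0.    -0.   ]
 [ 0.     0.947  0.322 -0.083]
 [ 0.     0.     0.     1.   ]] 375.5039806395894
```

View pics/w1.png

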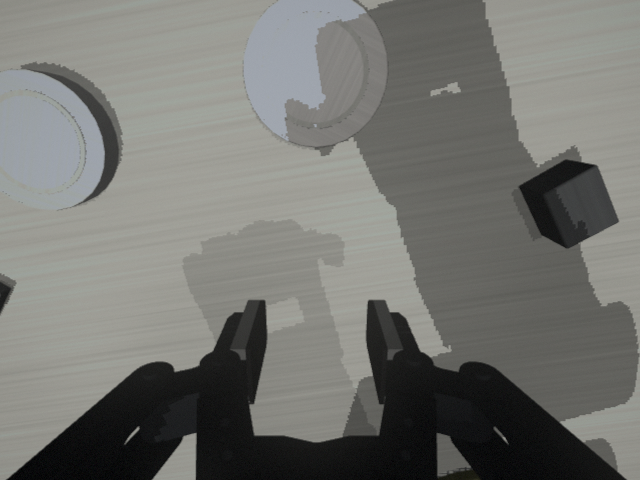

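```bash
cat >> h.py <<'E'
def wcloud(c):
    v,u=np.mgrid[:480,:640]; Z=c["z_map"]
    P=np.stack([(u-c["cx"])/c["fx"]*Z,(v-c["cy"])/c["fy"]*Z,Z,np.ones_like(Z)],-1)
    P=(P@c["T_tool_cam"].T)[...,:3]
    return P@c["T"].T+c["pos"]
def wpix(c,u,v,z):
    X=c["T_tool_cam"]; d=c["T"]@X[:3,:3]@np.array([(u-c["cx"])/c["fx"],(v-c["cy"])/c["fy"],1]); o=c["T"]@X[:3,3]+c["pos"]
    return o+d*(z-o[2])/d[2]
F=np.load("fence.npz")
def fr(w): 
    w=np.asarray(w)[...,:2]-F["O"]; return np.stack([w@F["xa"],w@F["ya"]],-1)
E
python3 - <<'E'
from h import *
c=load("w1.npz"); P=wcloud(c); m=(P[...,2]>.016)&(P[...,2]<.032)&(c["z_map"]>0)
m[:,:235]=0;m[:,395:]=0;m[160:]=0
print(m.sum(),np.median(P[m][:,2]))
# plane: table z nearby
print("table",np.median(P[180:220,380:480,2]))
n,l,s,ce=cv2.connectedComponentsWithStats(m.astype(np.uint8));k=1+np.argmax(s[1:,4]);print(s[k])
cn=cv2.findContours((l==k).astype(np.uint8),0,1)[0][0][:,0]
Q=np.array([fr(wpix(c,u,v,.024)) for u,v in cn if v>3])
from scipy.optimize import least_squares
r=least_squares(lambda p:np.hypot(*(Q-p[:2]).T)-p[2],[-.09,.156,.055],loss="soft_l1",f_scale=.001); print(r.x,"TCP",fr(c["pos"]))
E
```

```text
17418 0.023766600087193474
table -0.0006483638445039797
[  243     0   146   147 17418]
[-0.09189018  0.15679123  0.05406838] TCP [-0.20331148  0.15609549]
```

```bash
python3 - <<'E'
from h import *
c=load("w1.npz"); P=wcloud(c); Q=(P-c["pos"])@c["T"]
m=(c["z_map"]>0)&(c["z_map"]<.25)&(np.abs(Q[...,1])<.05)
A=Q[m]; print(A[:,0].max(), np.percentile(A[:,0],[99,99.9]))
B=A[A[:,0]>.05]; print(B.min(0),B.max(0)); 
for s in(-1,1):
    b=B[B[:,1]*s>0]; print(b.min(0),b.max(0))
E
```

```text
0.07154885437730876 [0.06380886 0.06984794]
[ 0.05002294 -0.03519447 -0.01191524] [0.07154885 0.03487488 0.01150611]
[ 0.05005628 -0.03519447 -0.01176354] [ 0.0715354  -0.0212289   0.01121879]
[ 0.05002294  0.02092809 -0.01191524] [0.07154885 0.03487488 0.01150611]
```

```bash
python3 -m crank '[{"dx":0.01,"dy":0,"dz":0,"turn":0},{"dx":0.035,"dy":0,"dz":0,"turn":0},{"dx":0.06,"dy":0,"dz":0,"turn":0},{"dx":0.085,"dy":0,"dz":0,"turn":0},{"dx":0.11,"dy":0,"dz":0,"turn":0},{"dx":0.135,"dy":0,"dz":0,"turn":0},{"dx":0.155,"dy":0,"dz":0,"turn":0},{"dx":0.168,"dy":0,"dz":0,"turn":0},{"dx":0.177,"dy":0,"dz":0,"turn":0},{"dx":0.182,"dy":-0.001,"dz":0,"turn":0}]'
python3 - <<'E'
from cell import manip
from h import *
s=manip.get_state(); print(s["eef_pos"],fr(s["eef_pos"]),s["wrist_force"]@np.r_[F["xa"],0],s["wrist_force"])
E
```

```text
time: 2.65
eef_pos: [0.4643, 0.1269, 0.0807]
tool_rot: [0.059, -0.704, 0.059, 0.705]
wrist_force: [0.4, 0.3, 0.5]
grip_width: 0.0427
[0.4642604  0.1269433  0.08065355] [-0.20371113  0.15374391] 0.32824756786801007 [0.38196824 0.29317365 0.46193709]
```

```bash
cat > st.py <<'E'
from cell import manip
from h import *
from scipy.spatial.transform import Rotation as Ro
s=manip.get_state(); f=s["wrist_force"]; q=s["tool_rot"]; T=Ro.from_quat(q[[1,2,3,0]]).as_matrix()
print("t%.2f z%.4f"%(s["time"],s["eef_pos"][2]),"TCP fence",fr(s["eef_pos"]).round(4),"F fence x,y,z",np.round([f[:2]@F["xa"],f[:2]@F["ya"],f[2]],2),"yawerr deg",np.degrees(np.arctan2(*(fr(F["O"]+(-T[:2,2])))[::-1])).round(2))
E
python3 -m crank '[{"dx":0,"dy":-0.003,"dz":-0.003,"turn":0},{"dx":0,"dy":-0.003,"dz":-0.009,"turn":0},{"dx":0,"dy":-0.003,"dz":-0.016,"turn":0},{"dx":0,"dy":-0.003,"dz":-0.023,"turn":0},{"dx":0,"dy":-0.003,"dz":-0.03,"turn":0},{"dx":0,"dy":-0.003,"dz":-0.036,"turn":0},{"dx":0,"dy":-0.003,"dz":-0.04,"turn":0},{"dx":0,"dy":-0.003,"dz":-0.042,"turn":0},{"dx":0,"dy":-0.003,"dz":-0.044,"turn":0},{"dx":0,"dy":-0.003,"dz":-0.044,"turn":0}]'; python3 st.py
```

```text
time: 3.48
eef_pos: [0.509, 0.1234, 0.0819]
tool_rot: [0.059, -0.705, 0.059, 0.705]
wrist_force: [0.5, -0.5, 0.4]
grip_width: 0.0427
t3.48 z0.0819 TCP fence [-0.159   0.1576] F fence x,y,z [ 0.59 -0.38  0.37] yawerr deg -0.01
```

```bash
python3 -m crank '[{"dx":0,"dy":0,"dz":-0.002,"turn":0},{"dx":0,"dy":0,"dz":-0.004,"turn":0},{"dx":0,"dy":0,"dz":-0.007,"turn":0},{"dx":0,"dy":0,"dz":-0.01,"turn":0},{"dx":0,"dy":0,"dz":-0.013,"turn":0},{"dx":0,"dy":0,"dz":-0.016,"turn":0},{"dx":0,"dy":0,"dz":-0.019,"turn":0},{"dx":0,"dy":0,"dz":-0.022,"turn":0},{"dx":0,"dy":0,"dz":-0.024,"turn":0},{"dx":0,"dy":0,"dz":-0.026,"turn":0}]'; python3 st.py
```

```text
time: 4.32
eef_pos: [0.5342, 0.1192, 0.0817]
tool_rot: [0.059, -0.704, 0.059, 0.705]
wrist_force: [-5.4, 1.1, 2.9]
grip_width: 0.0428
t4.32 z0.0817 TCP fence [-0.1334  0.1576] F fence x,y,z [-5.55  0.17  2.86] yawerr deg -0.0
```

```bash
python3 -m crank '[{"dx":0,"dy":0,"dz":-0.001,"turn":0},{"dx":0,"dy":0,"dz":-0.002,"turn":0},{"dx":0,"dy":0,"dz":-0.003,"turn":0},{"dx":0,"dy":0,"dz":-0.004,"turn":0},{"dx":0,"dy":0,"dz":-0.005,"turn":0},{"dx":0,"dy":0,"dz":-0.0055,"turn":0},{"dx":0,"dy":0,"dz":-0.006,"turn":0},{"dx":0,"dy":0,"dz":-0.0065,"turn":0},{"dx":0,"dy":0,"dz":-0.007,"turn":0},{"dx":0,"dy":0,"dz":-0.0075,"turn":0}]'; python3 st.py
```

```text
time: 5.15
eef_pos: [0.5415, 0.118, 0.0817]
tool_rot: [0.059, -0.704, 0.059, 0.705]
wrist_force: [-5.4, 0.2, 4.0]
grip_width: 0.0425
t5.15 z0.0817 TCP fence [-0.126   0.1577] F fence x,y,z [-5.41 -0.65  3.97] yawerr deg 0.0
```

```bash
python3 - <<'E'
from cell import manip
from h import *
c=manip.camera("top"); np.savez("top1.npz",**c)
cv2.imwrite("pics/t1.png",cv2.resize(c["pixels"][160:280,260:450,::-1],None,fx=4,fy=4,interpolation=cv2.INTER_CUBIC))
c=manip.camera("wrist"); cv2.imwrite("pics/w2.png",c["pixels"][:,:,::-1])
E
```

```text
(no output)
```

View pics/w2.png

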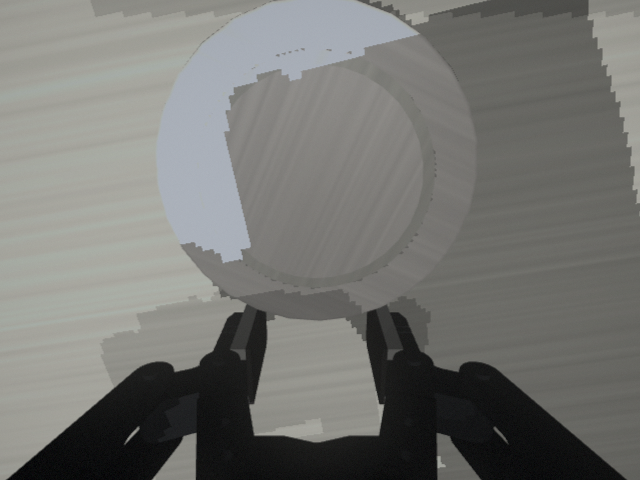

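View pics/t1.png

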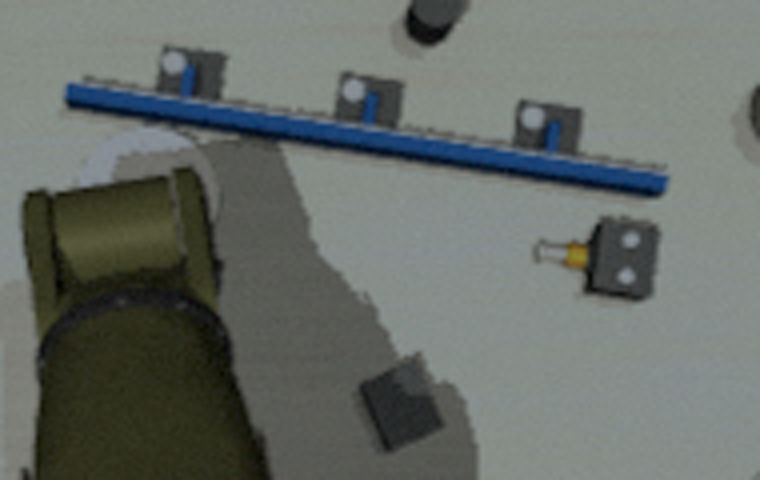

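The disc sits centred in the two-finger cradle: wrist centre about (316,160), finger contacts at (256,306) and (378,306). It is a few mm short of the fence, so I'll creep in.

```bash
python3 -m crank '[{"dx":0,"dy":0,"dz":-0.0003,"turn":0},{"dx":0,"dy":0,"dz":-0.0006,"turn":0},{"dx":0,"dy":0,"dz":-0.0009,"turn":0},{"dx":0,"dy":0,"dz":-0.0012,"turn":0},{"dx":0,"dy":0,"dz":-0.0015,"turn":0},{"dx":0,"dy":0,"dz":-0.0018,"turn":0},{"dx":0,"dy":0,"dz":-0.0021,"turn":0},{"dx":0,"dy":0,"dz":-0.0024,"turn":0},{"dx":0,"dy":0,"dz":-0.0027,"turn":0},{"dx":0,"dy":0,"dz":-0.003,"turn":0}]'; python3 st.py
```

```text
time: 6.08
eef_pos: [0.5445, 0.1175, 0.0817]
tool_rot: [0.059, -0.704, 0.059, 0.705]
wrist_force: [-5.5, 0.6, 2.2]
grip_width: 0.0424
t6.08 z0.0817 TCP fence [-0.123   0.1577] F fence x,y,z [-5.5  -0.28  2.18] yawerr deg 0.0
```

```bash
python3 -m crank '[{"dx":0,"dy":0,"dz":-0.0002,"turn":0},{"dx":0,"dy":0,"dz":-0.0004,"turn":0},{"dx":0,"dy":0,"dz":-0.0006,"turn":0},{"dx":0,"dy":0,"dz":-0.0008,"turn":0},{"dx":0,"dy":0,"dz":-0.001,"turn":0},{"dx":0,"dy":0,"dz":-0.0012,"turn":0},{"dx":0,"dy":0,"dz":-0.0014,"turn":0},{"dx":0,"dy":0,"dz":-0.0015,"turn":0},{"dx":0,"dy":0,"dz":-0.0015,"turn":0},{"dx":0,"dy":0,"dz":-0.0015,"turn":0}]'; python3 st.py
```

```text
time: 6.92
eef_pos: [0.546, 0.1172, 0.0817]
tool_rot: [0.059, -0.704, 0.059, 0.705]
wrist_force: [-5.5, 1.7, 3.7]
grip_width: 0.043
t6.92 z0.0817 TCP fence [-0.1215  0.1577] F fence x,y,z [-5.66  0.8   3.67] yawerr deg -0.0
```

```bash
python3 -m crank '[{"dx":0,"dy":0,"dz":-0.0002,"turn":0},{"dx":0,"dy":0,"dz":-0.0004,"turn":0},{"dx":0,"dy":0,"dz":-0.0006,"turn":0},{"dx":0,"dy":0,"dz":-0.0008,"turn":0},{"dx":0,"dy":0,"dz":-0.001,"turn":0},{"dx":0,"dy":0,"dz":-0.0012,"turn":0},{"dx":0,"dy":0,"dz":-0.0012,"turn":0},{"dx":0,"dy":0,"dz":-0.0012,"turn":0},{"dx":0,"dy":0,"dz":-0.0012,"turn":0},{"dx":0,"dy":0,"dz":-0.0012,"turn":0}]'; python3 st.py
```

```text
time: 7.75
eef_pos: [0.5472, 0.117, 0.0818]
tool_rot: [0.059, -0.704, 0.059, 0.705]
wrist_force: [-5.5, 1.5, 3.2]
grip_width: 0.0428
t7.75 z0.0818 TCP fence [-0.1203  0.1577] F fence x,y,z [-5.65  0.57  3.22] yawerr deg 0.0
```

```bash
python3 - <<'E'
from cell import manip
from h import *
c=manip.camera("scene"); np.savez("s2.npz",**c)
cv2.imwrite("pics/s2.png",cv2.resize(c["pixels"][190:330,220:420,::-1],None,fx=4,fy=4,interpolation=cv2.INTER_CUBIC))
E
```

```text
(no output)
```

View pics/s2.png

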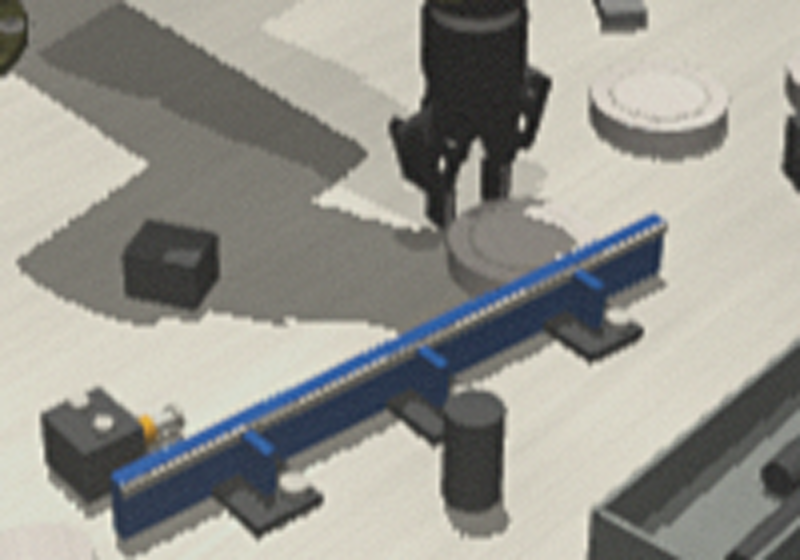

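The scene view shows the disc at crop (510,245) between the fingers and the fence, but the fence hides the gap. The force is still plain sliding friction, so I'll keep creeping.

```bash
python3 -m crank '[{"dx":0,"dy":0,"dz":-0.0002,"turn":0},{"dx":0,"dy":0,"dz":-0.0004,"turn":0},{"dx":0,"dy":0,"dz":-0.0006,"turn":0},{"dx":0,"dy":0,"dz":-0.0008,"turn":0},{"dx":0,"dy":0,"dz":-0.001,"turn":0},{"dx":0,"dy":0,"dz":-0.001,"turn":0},{"dx":0,"dy":0,"dz":-0.001,"turn":0},{"dx":0,"dy":0,"dz":-0.001,"turn":0},{"dx":0,"dy":0,"dz":-0.001,"turn":0},{"dx":0,"dy":0,"dz":-0.001,"turn":0}]'; python3 st.py
```

```text
time: 8.63
eef_pos: [0.5481, 0.1169, 0.0817]
tool_rot: [0.059, -0.704, 0.059, 0.705]
wrist_force: [-5.5, 0.4, 3.7]
grip_width: 0.0428
t8.63 z0.0817 TCP fence [-0.1193  0.1577] F fence x,y,z [-5.52 -0.54  3.69] yawerr deg 0.0
```

```bash
python3 -m crank '[{"dx":0,"dy":0,"dz":-0.0002,"turn":0},{"dx":0,"dy":0,"dz":-0.0004,"turn":0},{"dx":0,"dy":0,"dz":-0.0006,"turn":0},{"dx":0,"dy":0,"dz":-0.0008,"turn":0},{"dx":0,"dy":0,"dz":-0.001,"turn":0},{"dx":0,"dy":0,"dz":-0.001,"turn":0},{"dx":0,"dy":0,"dz":-0.001,"turn":0},{"dx":0,"dy":0,"dz":-0.001,"turn":0},{"dx":0,"dy":0,"dz":-0.001,"turn":0},{"dx":0,"dy":0,"dz":-0.001,"turn":0}]'; python3 st.py
```

```text
time: 9.47
eef_pos: [0.5486, 0.1168, 0.0817]
tool_rot: [0.059, -0.704, 0.059, 0.706]
wrist_force: [-11.5, 1.3, 5.8]
grip_width: 0.0427
t9.47 z0.0817 TCP fence [-0.1189  0.1577] F fence x,y,z [-11.57  -0.6    5.8 ] yawerr deg 0.0
```

The force rose from 5.6 N to 11.6 N and the motion stalled, so the disc is now on the fence with about 6 N. I'll back straight out, and check the wrist joint before re-orienting.

```bash
python3 -m crank '[{"dx":0,"dy":0,"dz":0.0005,"turn":0},{"dx":0,"dy":0,"dz":0.001,"turn":0},{"dx":0,"dy":0,"dz":0.002,"turn":0},{"dx":0,"dy":0,"dz":0.004,"turn":0},{"dx":0,"dy":0,"dz":0.008,"turn":0},{"dx":0,"dy":0,"dz":0.013,"turn":0},{"dx":0,"dy":0,"dz":0.018,"turn":0},{"dx":0,"dy":0,"dz":0.023,"turn":0},{"dx":0,"dy":0,"dz":0.028,"turn":0},{"dx":0,"dy":0,"dz":0.03,"turn":0}]'; python3 st.py; python3 - <<'E'
from cell import manip
from h import *
s=manip.get_state(); print(s["q"].round(3))
from scipy.spatial.transform import Rotation as Ro
q=s["tool_rot"]; T=Ro.from_quat(q[[1,2,3,0]]).as_matrix()
c=manip.camera("wrist"); c["pos"]=s["eef_pos"]; c["T"]=T; np.savez("w3.npz",**c)
cv2.imwrite("pics/w3.png",c["pixels"][:,:,::-1])
E
```

```text
time: 10.3
eef_pos: [0.5191, 0.1217, 0.0819]
tool_rot: [0.059, -0.705, 0.059, 0.705]
wrist_force: [0.3, -0.1, 0.4]
grip_width: 0.0428
t10.30 z0.0819 TCP fence [-0.1488  0.1577] F fence x,y,z [ 0.36 -0.08  0.42] yawerr deg 0.0
[0.162 0.557 1.739 0.    0.846 1.898]
```

View pics/w3.png

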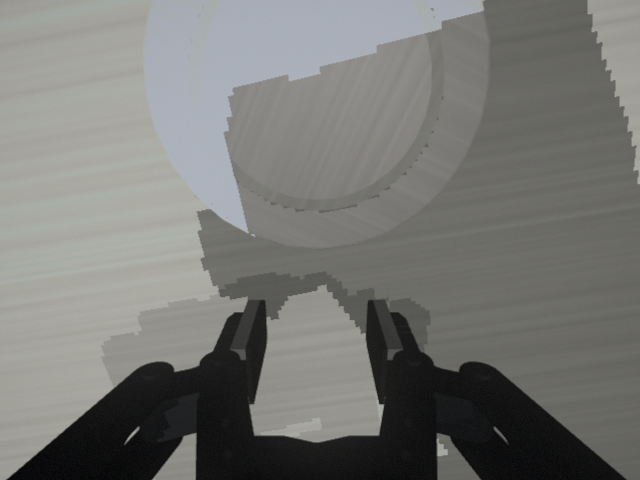

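The disc stayed put as the fingers withdrew: its near rim is at (316,247) and the force is zero. Joint 6 would run out of range with the front face, so I'll push with the fingers' rear (+z) face instead. I'll rise, shut the gripper, turn -115° and go to the disc's +y side.

```bash
python3 -m crank '[{"dx":-0.012,"dy":0,"dz":0,"turn":-0.05},{"dx":-0.03,"dy":-0.005,"dz":0,"turn":-0.15},{"dx":-0.048,"dy":-0.015,"dz":0,"turn":-0.27},{"dx":-0.06,"dy":-0.027,"dz":-0.005,"turn":-0.39},{"dx":-0.06,"dy":-0.04,"dz":-0.015,"turn":-0.51},{"dx":-0.06,"dy":-0.052,"dz":-0.025,"turn":-0.63},{"dx":-0.06,"dy":-0.064,"dz":-0.035,"turn":-0.75},{"dx":-0.06,"dy":-0.074,"dz":-0.045,"turn":-0.87},{"dx":-0.06,"dy":-0.08,"dz":-0.052,"turn":-0.99},{"dx":-0.06,"dy":-0.083,"dz":-0.054,"turn":-1.007}]' 1; python3 st.py
python3 -m crank '[{"dx":0,"dy":0,"dz":0,"turn":-0.1},{"dx":0,"dy":0,"dz":0,"turn":-0.22},{"dx":0,"dy":0,"dz":0,"turn":-0.34},{"dx":0,"dy":0,"dz":0,"turn":-0.46},{"dx":0,"dy":0,"dz":0,"turn":-0.58},{"dx":0,"dy":0,"dz":0,"turn":-0.7},{"dx":0,"dy":0,"dz":0,"turn":-0.82},{"dx":0,"dy":0,"dz":0,"turn":-0.94},{"dx":0,"dy":0,"dz":0,"turn":-1.0},{"dx":0,"dy":0,"dz":0,"turn":-1.0}]'; python3 st.py
python3 - <<'E'
from cell import manip
from h import *
s=manip.get_state(); print(s["q"].round(3),s["grip_width"])
from scipy.spatial.transform import Rotation as Ro
q=s["tool_rot"]; T=Ro.from_quat(q[[1,2,3,0]]).as_matrix()
c=manip.camera("wrist"); c["pos"]=s["eef_pos"]; c["T"]=T; np.savez("w4.npz",**c)
cv2.imwrite("pics/w4.png",c["pixels"][:,:,::-1])
t=manip.camera("top")
cv2.imwrite("pics/t4.png",cv2.resize(t["pixels"][160:280,260:450,::-1],None,fx=4,fy=4,interpolation=cv2.INTER_CUBIC)); np.savez("t4.npz",**t)
P=wcloud(c); Q=(P-c["pos"])@c["T"]
m=(c["z_map"]>0)&(c["z_map"]<.25)&(np.abs(Q[...,1])<.05)
B=Q[m]; B=B[B[:,0]>.05]; print("finger",B.min(0),B.max(0))
print("+z dir in fence",fr(F["O"]+T[:2,2]))
E
```

```text
time: 11.18
eef_pos: [0.5876, 0.195, 0.1418]
tool_rot: [0.291, 0.645, 0.291, -0.644]
wrist_force: [-1.5, -0.0, -1.0]
grip_width: 0.0001
t11.18 z0.1418 TCP fence [-0.0933  0.2413] F fence x,y,z [-1.44 -0.27 -0.99] yawerr deg 58.04
time: 12.02
eef_pos: [0.5866, 0.1943, 0.1419]
tool_rot: [0.563, 0.428, 0.563, -0.428]
wrist_force: [0.2, -0.1, -0.8]
grip_width: 0.0001
t12.02 z0.1419 TCP fence [-0.0942  0.2404] F fence x,y,z [ 0.21 -0.05 -0.79] yawerr deg 114.96
[ 0.261  0.617  1.46   0.     1.064 -0.009] 6.886667351185294e-05
finger [ 0.05001044 -0.0499982  -0.13614071] [0.14535339 0.04999777 0.11726326]
+z dir in fence [ 0.42199776 -0.90659685]
```

View pics/w4.png

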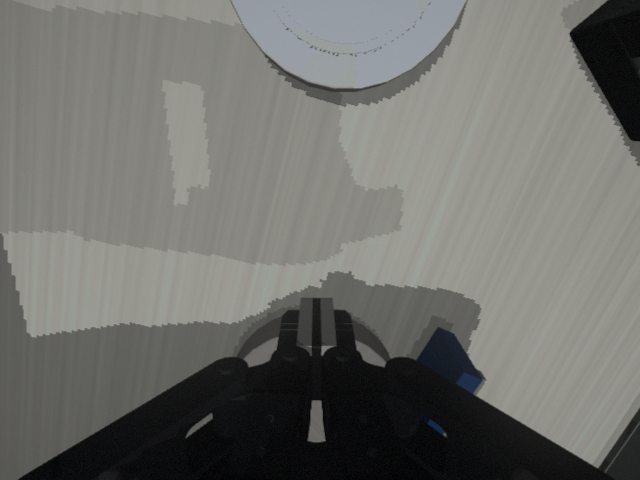

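View pics/t4.png

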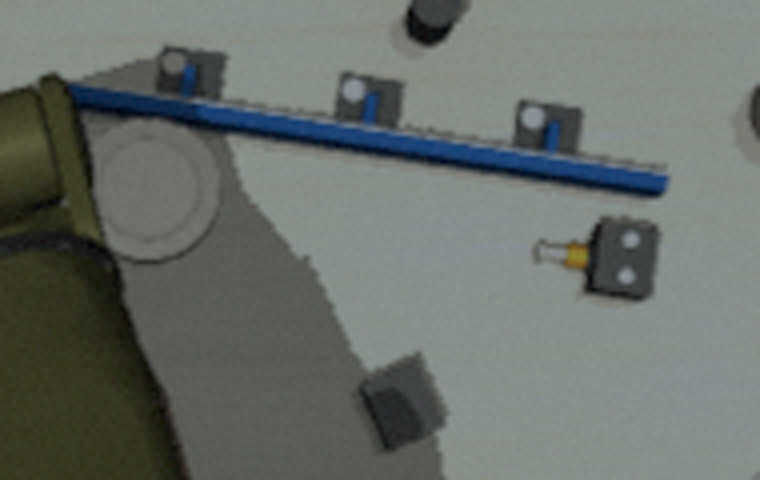

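```bash
python3 - <<'E'
from h import *
c=load("w4.npz"); P=wcloud(c); Q=(P-c["pos"])@c["T"]
m=(c["z_map"]>0)&(np.abs(Q[...,1])<.03)&(np.abs(Q[...,2])<.016)&(Q[...,0]>.04)&(Q[...,0]<.09)
B=Q[m]; print(len(B),B.min(0),B.max(0)); b=B[B[:,0]>.06]; print(b.min(0),b.max(0),np.percentile(b,99,axis=0))
t=load("t4.npz"); P=cloud(t)
m=(P[...,2]>.015)&(P[...,2]<.031); m[:190]=0
m[:,:270]=0;m[:,322:]=0;m[232:]=0
Q=fr(P[m]); print(Q[:,1].min(),Q[:,0].max(),Q[:,0].min())
E
```

```text
2688 [ 0.04000195 -0.01358493 -0.01245143] [ 0.06975122  0.01385337 -0.00627081]
[ 0.06000723 -0.01345141 -0.01245143] [ 0.06975122  0.0137768  -0.00647882] [ 0.06922487  0.01284636 -0.00681669]
0.09177265925319754 -0.002260530057721717 -0.11383143502091547
```

```bash
python3 -m crank '[{"dx":0.008,"dy":0,"dz":0,"turn":0},{"dx":0.018,"dy":0,"dz":0,"turn":0},{"dx":0.028,"dy":0,"dz":0,"turn":0},{"dx":0.038,"dy":0,"dz":0,"turn":0},{"dx":0.046,"dy":0,"dz":0,"turn":0},{"dx":0.05,"dy":0,"dz":0,"turn":0},{"dx":0.05,"dy":0,"dz":0,"turn":0},{"dx":0.05,"dy":0,"dz":0,"turn":0},{"dx":0.05,"dy":0,"dz":0,"turn":0},{"dx":0.05,"dy":0,"dz":0,"turn":0}]'; python3 st.py
```

```text
time: 12.95
eef_pos: [0.5871, 0.1946, 0.0925]
tool_rot: [0.563, 0.428, 0.563, -0.428]
wrist_force: [0.3, -0.5, -0.2]
grip_width: -0.0
t12.95 z0.0925 TCP fence [-0.0937  0.2407] F fence x,y,z [ 0.41 -0.4  -0.24] yawerr deg 114.98
```

```bash
python3 -m crank '[{"dx":0.003,"dy":0,"dz":0,"turn":0},{"dx":0.006,"dy":0,"dz":0.002,"turn":0},{"dx":0.009,"dy":0,"dz":0.005,"turn":0},{"dx":0.009,"dy":0,"dz":0.008,"turn":0},{"dx":0.009,"dy":0,"dz":0.011,"turn":0},{"dx":0.009,"dy":0,"dz":0.014,"turn":0},{"dx":0.009,"dy":0,"dz":0.016,"turn":0},{"dx":0.009,"dy":0,"dz":0.018,"turn":0},{"dx":0.009,"dy":0,"dz":0.02,"turn":0},{"dx":0.009,"dy":0,"dz":0.02,"turn":0}]'; python3 st.py
```

```text
time: 13.78
eef_pos: [0.5923, 0.1749, 0.083]
tool_rot: [0.563, 0.428, 0.563, -0.428]
wrist_force: [1.0, -0.1, -0.1]
grip_width: 0.0
t13.78 z0.0830 TCP fence [-0.0853  0.2222] F fence x,y,z [ 0.95  0.09 -0.08] yawerr deg 114.97
```

```bash
python3 -m crank '[{"dx":0,"dy":0,"dz":0.001,"turn":0},{"dx":0,"dy":0,"dz":0.002,"turn":0},{"dx":0,"dy":-0.0005,"dz":0.003,"turn":0},{"dx":0,"dy":-0.0009,"dz":0.004,"turn":0},{"dx":0,"dy":-0.0014,"dz":0.005,"turn":0},{"dx":0,"dy":-0.0019,"dz":0.006,"turn":0},{"dx":0,"dy":-0.0023,"dz":0.007,"turn":0},{"dx":0,"dy":-0.0028,"dz":0.008,"turn":0},{"dx":0,"dy":-0.0033,"dz":0.009,"turn":0},{"dx":0,"dy":-0.0037,"dz":0.01,"turn":0}]'; python3 st.py
```

```text
time: 14.62
eef_pos: [0.5902, 0.1662, 0.0829]
tool_rot: [0.562, 0.428, 0.564, -0.428]
wrist_force: [-11.6, 15.4, 4.9]
grip_width: 0.0001
t14.62 z0.0829 TCP fence [-0.086   0.2133] F fence x,y,z [-13.98  13.29   4.9 ] yawerr deg 115.01
```

The fence load is about 14 N, so friction at the finger adds noticeably to the wedge. With the pin's force on top it would exceed 20 N. I'll back off and reduce the wedge angle from 25° to 10° before sliding.

```bash
python3 -m crank '[{"dx":0,"dy":0,"dz":-0.001,"turn":0},{"dx":0,"dy":0,"dz":-0.003,"turn":0},{"dx":0,"dy":0,"dz":-0.007,"turn":0},{"dx":0,"dy":0.003,"dz":-0.01,"turn":0.04},{"dx":0,"dy":0.008,"dz":-0.011,"turn":0.1},{"dx":0,"dy":0.013,"dz":-0.011,"turn":0.16},{"dx":0,"dy":0.018,"dz":-0.01,"turn":0.22},{"dx":0,"dy":0.021,"dz":-0.008,"turn":0.262},{"dx":0,"dy":0.021,"dz":-0.0055,"turn":0.262},{"dx":0,"dy":0.021,"dz":-0.0055,"turn":0.262}]'; python3 st.py
```

```text
time: 15.45
eef_pos: [0.6101, 0.1751, 0.0828]
tool_rot: [0.502, 0.498, 0.502, -0.498]
wrist_force: [-0.2, -0.3, -0.2]
grip_width: -0.0001
t15.45 z0.0828 TCP fence [-0.0678  0.2254] F fence x,y,z [-0.16 -0.34 -0.16] yawerr deg 100.04
```

```bash
python3 -m crank '[{"dx":0,"dy":0,"dz":0.0015,"turn":0},{"dx":0,"dy":0,"dz":0.003,"turn":0},{"dx":0,"dy":0,"dz":0.0045,"turn":0},{"dx":0,"dy":-0.0002,"dz":0.006,"turn":0},{"dx":0,"dy":-0.0005,"dz":0.0075,"turn":0},{"dx":0,"dy":-0.0008,"dz":0.009,"turn":0},{"dx":0,"dy":-0.001,"dz":0.0105,"turn":0},{"dx":0,"dy":-0.0013,"dz":0.012,"turn":0},{"dx":0,"dy":-0.0016,"dz":0.0135,"turn":0},{"dx":0,"dy":-0.0018,"dz":0.015,"turn":0}]'; python3 st.py
```

```text
time: 16.28
eef_pos: [0.6082, 0.1609, 0.0829]
tool_rot: [0.502, 0.498, 0.502, -0.498]
wrist_force: [-2.3, 6.0, 0.6]
grip_width: -0.0004
t16.28 z0.0829 TCP fence [-0.0674  0.2111] F fence x,y,z [-3.25  5.54  0.6 ] yawerr deg 99.99
```

```bash
python3 -m crank '[{"dx":0,"dy":-0.0004,"dz":0.002,"turn":0},{"dx":0,"dy":-0.0009,"dz":0.005,"turn":0},{"dx":0,"dy":-0.0014,"dz":0.008,"turn":0},{"dx":0,"dy":-0.0019,"dz":0.011,"turn":0},{"dx":0,"dy":-0.0025,"dz":0.014,"turn":0},{"dx":0,"dy":-0.003,"dz":0.017,"turn":0},{"dx":0,"dy":-0.0035,"dz":0.02,"turn":0},{"dx":0,"dy":-0.0041,"dz":0.023,"turn":0},{"dx":0,"dy":-0.0046,"dz":0.026,"turn":0},{"dx":0,"dy":-0.0051,"dz":0.029,"turn":0}]'; python3 st.py
```

```text
time: 17.12
eef_pos: [0.6033, 0.1318, 0.0829]
tool_rot: [0.502, 0.498, 0.502, -0.498]
wrist_force: [-1.3, 6.7, 1.7]
grip_width: -0.0
t17.12 z0.0829 TCP fence [-0.0674  0.1816] F fence x,y,z [-2.43  6.41  1.72] yawerr deg 99.99
```

```bash
python3 -m crank '[{"dx":0,"dy":-0.0005,"dz":0.003,"turn":0},{"dx":0,"dy":-0.001,"dz":0.006,"turn":0},{"dx":0,"dy":-0.0016,"dz":0.009,"turn":0},{"dx":0,"dy":-0.0021,"dz":0.012,"turn":0},{"dx":0,"dy":-0.0026,"dz":0.015,"turn":0},{"dx":0,"dy":-0.0032,"dz":0.018,"turn":0},{"dx":0,"dy":-0.0037,"dz":0.021,"turn":0},{"dx":0,"dy":-0.0042,"dz":0.024,"turn":0},{"dx":0,"dy":-0.0048,"dz":0.027,"turn":0},{"dx":0,"dy":-0.0053,"dz":0.03,"turn":0}]'; python3 st.py
```

```text
time: 17.95
eef_pos: [0.5982, 0.1018, 0.0829]
tool_rot: [0.502, 0.498, 0.502, -0.498]
wrist_force: [-1.1, 6.8, 0.2]
grip_width: -0.0
t17.95 z0.0829 TCP fence [-0.0674  0.1511] F fence x,y,z [-2.23  6.56  0.2 ] yawerr deg 99.99
```

```bash
python3 -m crank '[{"dx":0,"dy":-0.0005,"dz":0.003,"turn":0},{"dx":0,"dy":-0.001,"dz":0.006,"turn":0},{"dx":0,"dy":-0.0016,"dz":0.009,"turn":0},{"dx":0,"dy":-0.0021,"dz":0.012,"turn":0},{"dx":0,"dy":-0.0026,"dz":0.015,"turn":0},{"dx":0,"dy":-0.0032,"dz":0.018,"turn":0},{"dx":0,"dy":-0.0037,"dz":0.021,"turn":0},{"dx":0,"dy":-0.0042,"dz":0.024,"turn":0},{"dx":0,"dy":-0.0048,"dz":0.027,"turn":0},{"dx":0,"dy":-0.0053,"dz":0.03,"turn":0}]'; python3 st.py; python3 - <<'E'
from cell import manip
from h import *
t=manip.camera("top")
cv2.imwrite("pics/t5.png",cv2.resize(t["pixels"][160:280,260:450,::-1],None,fx=4,fy=4,interpolation=cv2.INTER_CUBIC)); np.savez("t5.npz",**t)
E
```

```text
time: 18.78
eef_pos: [0.5932, 0.0718, 0.0829]
tool_rot: [0.502, 0.498, 0.502, -0.498]
wrist_force: [-1.7, 6.4, 0.9]
grip_width: 0.0
t18.78 z0.0829 TCP fence [-0.0675  0.1206] F fence x,y,z [-2.69  6.01  0.87] yawerr deg 99.99
```

View pics/t5.png

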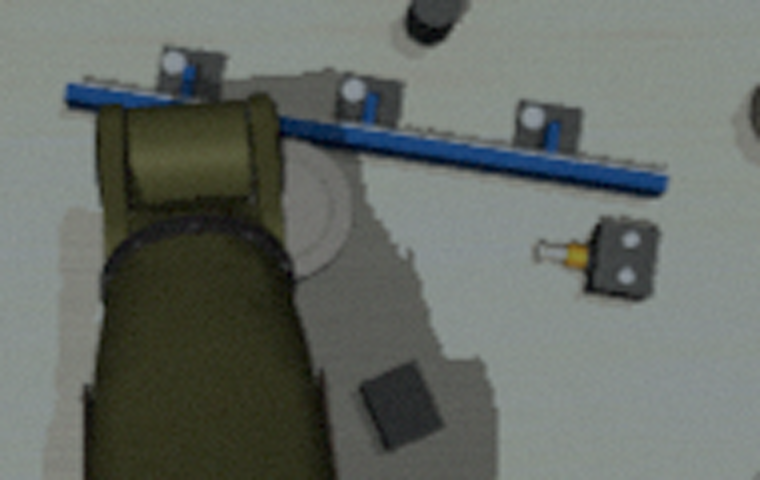

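The disc's leading rim is at crop (352,213), still touching the fence; the die and pin are untouched. I'll go on.

```bash
python3 -m crank '[{"dx":0,"dy":-0.0005,"dz":0.003,"turn":0},{"dx":0,"dy":-0.001,"dz":0.006,"turn":0},{"dx":0,"dy":-0.0016,"dz":0.009,"turn":0},{"dx":0,"dy":-0.0021,"dz":0.012,"turn":0},{"dx":0,"dy":-0.0026,"dz":0.015,"turn":0},{"dx":0,"dy":-0.0032,"dz":0.018,"turn":0},{"dx":0,"dy":-0.0037,"dz":0.021,"turn":0},{"dx":0,"dy":-0.0042,"dz":0.024,"turn":0},{"dx":0,"dy":-0.0048,"dz":0.027,"turn":0},{"dx":0,"dy":-0.0053,"dz":0.03,"turn":0}]'; python3 st.py
```

```text
time: 19.67
eef_pos: [0.5881, 0.0417, 0.0829]
tool_rot: [0.502, 0.498, 0.502, -0.498]
wrist_force: [-1.5, 6.5, 1.5]
grip_width: 0.0002
t19.67 z0.0829 TCP fence [-0.0675  0.0902] F fence x,y,z [-2.58  6.12  1.45] yawerr deg 99.99
```

```bash
python3 -m crank '[{"dx":0,"dy":-0.0005,"dz":0.003,"turn":0},{"dx":0,"dy":-0.001,"dz":0.006,"turn":0},{"dx":0,"dy":-0.0016,"dz":0.009,"turn":0},{"dx":0,"dy":-0.0021,"dz":0.012,"turn":0},{"dx":0,"dy":-0.0026,"dz":0.015,"turn":0},{"dx":0,"dy":-0.0032,"dz":0.018,"turn":0},{"dx":0,"dy":-0.0037,"dz":0.021,"turn":0},{"dx":0,"dy":-0.0042,"dz":0.024,"turn":0},{"dx":0,"dy":-0.0048,"dz":0.027,"turn":0},{"dx":0,"dy":-0.0053,"dz":0.03,"turn":0}]'; python3 st.py
```

```text
time: 20.5
eef_pos: [0.583, 0.0117, 0.0829]
tool_rot: [0.502, 0.498, 0.502, -0.498]
wrist_force: [-1.4, 6.6, 0.8]
grip_width: 0.0001
t20.50 z0.0829 TCP fence [-0.0676  0.0597] F fence x,y,z [-2.48  6.32  0.84] yawerr deg 99.99
```

```bash
python3 -m crank '[{"dx":0,"dy":-0.0005,"dz":0.003,"turn":0},{"dx":0,"dy":-0.001,"dz":0.006,"turn":0},{"dx":0,"dy":-0.0016,"dz":0.009,"turn":0},{"dx":0,"dy":-0.0021,"dz":0.012,"turn":0},{"dx":0,"dy":-0.0026,"dz":0.015,"turn":0},{"dx":0,"dy":-0.0032,"dz":0.018,"turn":0},{"dx":0,"dy":-0.0037,"dz":0.021,"turn":0},{"dx":0,"dy":-0.0042,"dz":0.024,"turn":0},{"dx":0,"dy":-0.0048,"dz":0.027,"turn":0},{"dx":0,"dy":-0.0053,"dz":0.03,"turn":0}]'; python3 st.py
```

```text
time: 21.33
eef_pos: [0.5779, -0.0183, 0.0829]
tool_rot: [0.502, 0.498, 0.502, -0.498]
wrist_force: [-2.0, 7.0, 1.3]
grip_width: -0.0002
t21.33 z0.0829 TCP fence [-0.0676  0.0293] F fence x,y,z [-3.17  6.56  1.28] yawerr deg 99.99
```

```bash
python3 -m crank '[{"dx":0,"dy":-0.0005,"dz":0.003,"turn":0},{"dx":0,"dy":-0.001,"dz":0.006,"turn":0},{"dx":0,"dy":-0.0016,"dz":0.009,"turn":0},{"dx":0,"dy":-0.0021,"dz":0.012,"turn":0},{"dx":0,"dy":-0.0026,"dz":0.015,"turn":0},{"dx":0,"dy":-0.0032,"dz":0.018,"turn":0},{"dx":0,"dy":-0.0037,"dz":0.021,"turn":0},{"dx":0,"dy":-0.0042,"dz":0.024,"turn":0},{"dx":0,"dy":-0.0046,"dz":0.026,"turn":0},{"dx":0,"dy":-0.0048,"dz":0.027,"turn":0}]'; python3 st.py; python3 - <<'E'
from cell import manip
from h import *
t=manip.camera("top")
cv2.imwrite("pics/t6.png",cv2.resize(t["pixels"][180:260,340:440,::-1],None,fx=7,fy=7,interpolation=cv2.INTER_CUBIC)); np.savez("t6.npz",**t)
E
```

```text
time: 22.17
eef_pos: [0.5734, -0.0455, 0.0829]
tool_rot: [0.502, 0.498, 0.502, -0.498]
wrist_force: [-0.4, 6.1, 2.2]
grip_width: 0.0
t22.17 z0.0829 TCP fence [-0.0676  0.0017] F fence x,y,z [-1.4   5.96  2.18] yawerr deg 99.98
```

View pics/t6.png

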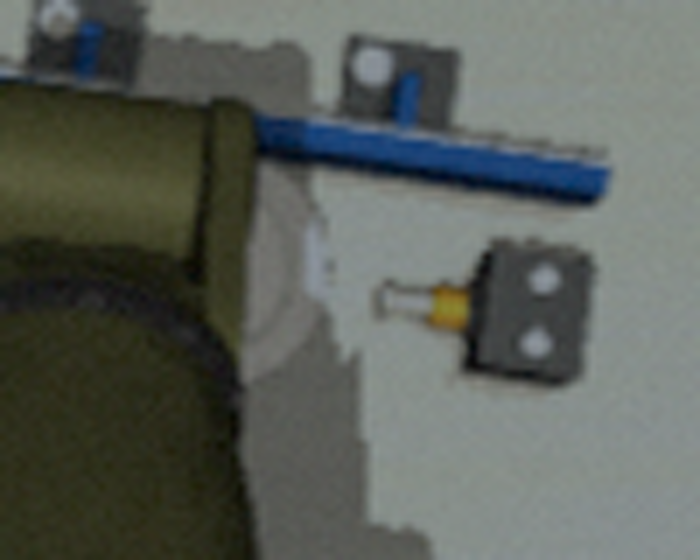

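The disc's leading rim is at crop (328,255) and the pin head at (374,300), about 25 mm to go. The disc is still on the fence.

```bash
python3 -m crank '[{"dx":0,"dy":-0.0004,"dz":0.002,"turn":0},{"dx":0,"dy":-0.0007,"dz":0.004,"turn":0},{"dx":0,"dy":-0.0011,"dz":0.006,"turn":0},{"dx":0,"dy":-0.0014,"dz":0.008,"turn":0},{"dx":0,"dy":-0.0018,"dz":0.01,"turn":0},{"dx":0,"dy":-0.0021,"dz":0.012,"turn":0},{"dx":0,"dy":-0.0024,"dz":0.0135,"turn":0},{"dx":0,"dy":-0.0026,"dz":0.015,"turn":0},{"dx":0,"dy":-0.0028,"dz":0.016,"turn":0},{"dx":0,"dy":-0.003,"dz":0.017,"turn":0}]'; python3 st.py
```

```text
time: 23.05
eef_pos: [0.5705, -0.0623, 0.0829]
tool_rot: [0.502, 0.498, 0.502, -0.498]
wrist_force: [-1.7, 7.8, 1.8]
grip_width: 0.0004
t23.05 z0.0829 TCP fence [-0.0676 -0.0153] F fence x,y,z [-2.91  7.39  1.77] yawerr deg 99.99
```

```bash
python3 -m crank '[{"dx":0,"dy":-0.0001,"dz":0.0005,"turn":0},{"dx":0,"dy":-0.0002,"dz":0.001,"turn":0},{"dx":0,"dy":-0.0003,"dz":0.0015,"turn":0},{"dx":0,"dy":-0.0004,"dz":0.002,"turn":0},{"dx":0,"dy":-0.0004,"dz":0.0025,"turn":0},{"dx":0,"dy":-0.0005,"dz":0.003,"turn":0},{"dx":0,"dy":-0.0006,"dz":0.0035,"turn":0},{"dx":0,"dy":-0.0007,"dz":0.004,"turn":0},{"dx":0,"dy":-0.0007,"dz":0.004,"turn":0},{"dx":0,"dy":-0.0007,"dz":0.004,"turn":0}]'; python3 st.py
```

```text
time: 23.88
eef_pos: [0.5698, -0.0663, 0.0829]
tool_rot: [0.502, 0.498, 0.502, -0.498]
wrist_force: [-2.0, 6.7, 2.3]
grip_width: 0.0003
t23.88 z0.0829 TCP fence [-0.0676 -0.0194] F fence x,y,z [-3.04  6.24  2.32] yawerr deg 99.99
```

```bash
python3 -m crank '[{"dx":0,"dy":-0.0001,"dz":0.0005,"turn":0},{"dx":0,"dy":-0.0002,"dz":0.001,"turn":0},{"dx":0,"dy":-0.0003,"dz":0.0015,"turn":0},{"dx":0,"dy":-0.0004,"dz":0.002,"turn":0},{"dx":0,"dy":-0.0004,"dz":0.0025,"turn":0},{"dx":0,"dy":-0.0005,"dz":0.003,"turn":0},{"dx":0,"dy":-0.0005,"dz":0.003,"turn":0},{"dx":0,"dy":-0.0005,"dz":0.003,"turn":0},{"dx":0,"dy":-0.0005,"dz":0.003,"turn":0},{"dx":0,"dy":-0.0005,"dz":0.003,"turn":0}]'; python3 st.py
```

```text
time: 24.72
eef_pos: [0.5693, -0.0693, 0.0829]
tool_rot: [0.502, 0.498, 0.503, -0.498]
wrist_force: [-1.2, 6.9, 2.3]
grip_width: -0.0001
t24.72 z0.0829 TCP fence [-0.0676 -0.0224] F fence x,y,z [-2.29  6.57  2.3 ] yawerr deg 99.99
```

```bash
python3 -m crank '[{"dx":0,"dy":-0.0001,"dz":0.0005,"turn":0},{"dx":0,"dy":-0.0002,"dz":0.001,"turn":0},{"dx":0,"dy":-0.0003,"dz":0.0015,"turn":0},{"dx":0,"dy":-0.0004,"dz":0.002,"turn":0},{"dx":0,"dy":-0.0004,"dz":0.0025,"turn":0},{"dx":0,"dy":-0.0005,"dz":0.003,"turn":0},{"dx":0,"dy":-0.0005,"dz":0.003,"turn":0},{"dx":0,"dy":-0.0005,"dz":0.003,"turn":0},{"dx":0,"dy":-0.0005,"dz":0.003,"turn":0},{"dx":0,"dy":-0.0005,"dz":0.003,"turn":0}]'; python3 st.py
```

```text
time: 25.55
eef_pos: [0.5689, -0.072, 0.0829]
tool_rot: [0.502, 0.498, 0.503, -0.498]
wrist_force: [-1.7, 8.9, 1.6]
grip_width: -0.0
t25.55 z0.0829 TCP fence [-0.0676 -0.0252] F fence x,y,z [-3.16  8.51  1.59] yawerr deg 99.99
```

```bash
python3 -m crank '[{"dx":0,"dy":-0.0001,"dz":0.0005,"turn":0},{"dx":0,"dy":-0.0002,"dz":0.001,"turn":0},{"dx":0,"dy":-0.0003,"dz":0.0015,"turn":0},{"dx":0,"dy":-0.0004,"dz":0.002,"turn":0},{"dx":0,"dy":-0.0004,"dz":0.0025,"turn":0},{"dx":0,"dy":-0.0005,"dz":0.003,"turn":0},{"dx":0,"dy":-0.0005,"dz":0.003,"turn":0},{"dx":0,"dy":-0.0005,"dz":0.003,"turn":0},{"dx":0,"dy":-0.0005,"dz":0.003,"turn":0},{"dx":0,"dy":-0.0005,"dz":0.003,"turn":0}]'; python3 st.py;  python3 - <<'E'
from cell import manip
from h import *
t=manip.camera("top")
cv2.imwrite("pics/t7.png",cv2.resize(t["pixels"][180:260,340:440,::-1],None,fx=7,fy=7,interpolation=cv2.INTER_CUBIC)); np.savez("t7.npz",**t)
E
```

```text
time: 26.38
eef_pos: [0.5684, -0.0749, 0.0829]
tool_rot: [0.502, 0.498, 0.503, -0.498]
wrist_force: [-0.2, 10.4, 2.8]
grip_width: 0.0002
t26.38 z0.0829 TCP fence [-0.0677 -0.0281] F fence x,y,z [-1.87 10.26  2.76] yawerr deg 100.0
```

View pics/t7.png

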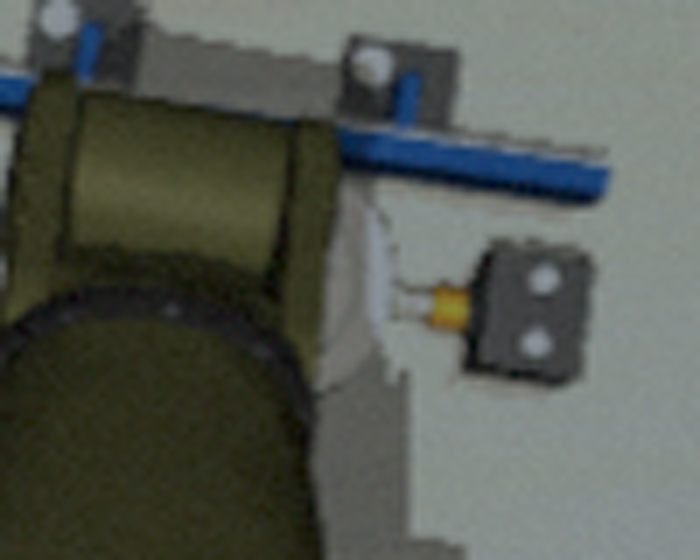

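The disc rim now meets the pin head at crop (390,300), and Fy rose from 6.4 to 10.3 N. That puts first contact at about TCP y = -0.0245, so half stroke is at -0.0345 and my target is about -0.0385.

```bash
python3 -m crank '[{"dx":0,"dy":-0.0001,"dz":0.0008,"turn":0},{"dx":0,"dy":-0.0002,"dz":0.0016,"turn":0},{"dx":0,"dy":-0.0003,"dz":0.0024,"turn":0},{"dx":0,"dy":-0.0004,"dz":0.0032,"turn":0},{"dx":0,"dy":-0.0005,"dz":0.004,"turn":0},{"dx":0,"dy":-0.0006,"dz":0.0048,"turn":0},{"dx":0,"dy":-0.0007,"dz":0.0056,"turn":0},{"dx":0,"dy":-0.0008,"dz":0.006,"turn":0},{"dx":0,"dy":-0.0008,"dz":0.006,"turn":0},{"dx":0,"dy":-0.0008,"dz":0.006,"turn":0}]'; python3 st.py
```

```text
time: 27.27
eef_pos: [0.5675, -0.0804, 0.0829]
tool_rot: [0.501, 0.498, 0.503, -0.498]
wrist_force: [-2.3, 14.4, 4.6]
grip_width: -0.0001
t27.27 z0.0829 TCP fence [-0.0676 -0.0337] F fence x,y,z [-4.61 13.8   4.59] yawerr deg 100.0
```

```bash
python3 -m crank '[{"dx":0,"dy":-0.0001,"dz":0.0006,"turn":0},{"dx":0,"dy":-0.0002,"dz":0.0012,"turn":0},{"dx":0,"dy":-0.0003,"dz":0.0018,"turn":0},{"dx":0,"dy":-0.0004,"dz":0.0024,"turn":0},{"dx":0,"dy":-0.0005,"dz":0.003,"turn":0},{"dx":0,"dy":-0.0006,"dz":0.0036,"turn":0},{"dx":0,"dy":-0.0007,"dz":0.0042,"turn":0},{"dx":0,"dy":-0.0007,"dz":0.0048,"turn":0},{"dx":0,"dy":-0.0007,"dz":0.005,"turn":0},{"dx":0,"dy":-0.0007,"dz":0.005,"turn":0}]'; python3 st.py;  python3 - <<'E'
from cell import manip
from h import *
t=manip.camera("top")
cv2.imwrite("pics/t8.png",cv2.resize(t["pixels"][180:260,340:440,::-1],None,fx=7,fy=7,interpolation=cv2.INTER_CUBIC)); np.savez("t8.npz",**t)
E
```

```text
time: 28.1
eef_pos: [0.5668, -0.0851, 0.0829]
tool_rot: [0.501, 0.498, 0.503, -0.498]
wrist_force: [-3.2, 16.9, 5.6]
grip_width: 0.0001
t28.10 z0.0829 TCP fence [-0.0675 -0.0384] F fence x,y,z [-5.98 16.16  5.62] yawerr deg 100.01
```

View pics/t8.png

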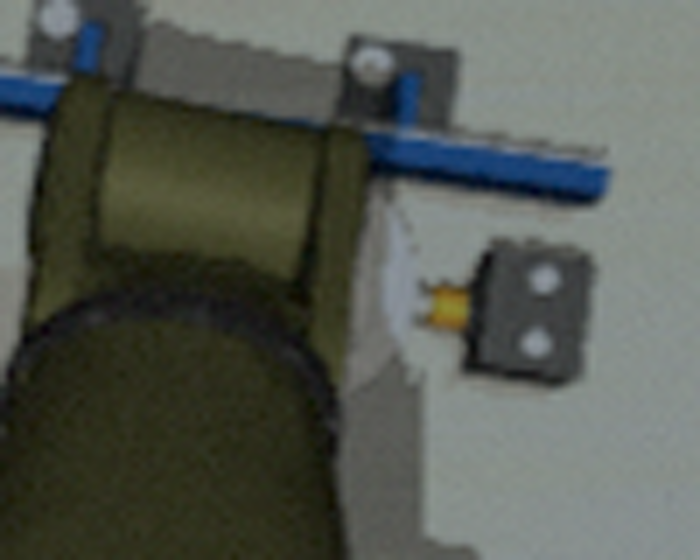

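The pin is pressed in: rim at crop about (413,300), and a travel of 13–16 mm past contact, so more than half way and not yet solid. Forces are about 6 N on the fence and about 8 N on the pin. I'll hold briefly, then retreat at about 6 mm/s with a slight bias toward the fence.

```bash
python3 -m crank '[{"dx":0,"dy":0,"dz":0,"turn":0},{"dx":0,"dy":0,"dz":0,"turn":0},{"dx":0,"dy":0.0001,"dz":-0.0003,"turn":0},{"dx":0,"dy":0.0002,"dz":-0.0006,"turn":0},{"dx":0,"dy":0.0003,"dz":-0.001,"turn":0},{"dx":0,"dy":0.0004,"dz":-0.0015,"turn":0},{"dx":0,"dy":0.0005,"dz":-0.002,"turn":0},{"dx":0,"dy":0.0006,"dz":-0.0024,"turn":0},{"dx":0,"dy":0.0007,"dz":-0.0028,"turn":0},{"dx":0,"dy":0.0008,"dz":-0.0032,"turn":0}]'; python3 st.py
```

```text
time: 28.98
eef_pos: [0.568, -0.0837, 0.0829]
tool_rot: [0.502, 0.498, 0.502, -0.498]
wrist_force: [0.0, 2.3, 0.1]
grip_width: 0.0002
t28.98 z0.0829 TCP fence [-0.0666 -0.0369] F fence x,y,z [-0.36  2.31  0.09] yawerr deg 99.97
```

```bash
python3 -m crank '[{"dx":0,"dy":0.0001,"dz":-0.0004,"turn":0},{"dx":0,"dy":0.0002,"dz":-0.0008,"turn":0},{"dx":0,"dy":0.0003,"dz":-0.0012,"turn":0},{"dx":0,"dy":0.0004,"dz":-0.0016,"turn":0},{"dx":0,"dy":0.0005,"dz":-0.002,"turn":0},{"dx":0,"dy":0.0006,"dz":-0.0024,"turn":0},{"dx":0,"dy":0.0007,"dz":-0.0028,"turn":0},{"dx":0,"dy":0.0008,"dz":-0.0032,"turn":0},{"dx":0,"dy":0.0009,"dz":-0.0036,"turn":0},{"dx":0,"dy":0.001,"dz":-0.004,"turn":0}]'; python3 st.py
```

```text
time: 29.82
eef_pos: [0.569, -0.0796, 0.0829]
tool_rot: [0.502, 0.498, 0.502, -0.498]
wrist_force: [-0.4, 1.3, -0.2]
grip_width: -0.0003
t29.82 z0.0829 TCP fence [-0.0662 -0.0326] F fence x,y,z [-0.6   1.18 -0.16] yawerr deg 99.97
```

```bash
python3 -m crank '[{"dx":0,"dy":0.0001,"dz":-0.0003,"turn":0},{"dx":0,"dy":0.0002,"dz":-0.0006,"turn":0},{"dx":0,"dy":0.0003,"dz":-0.0009,"turn":0},{"dx":0,"dy":0.0004,"dz":-0.0012,"turn":0},{"dx":0,"dy":0.0005,"dz":-0.0015,"turn":0},{"dx":0,"dy":0.0006,"dz":-0.0018,"turn":0},{"dx":0,"dy":0.0007,"dz":-0.0021,"turn":0},{"dx":0,"dy":0.0008,"dz":-0.0024,"turn":0},{"dx":0,"dy":0.0009,"dz":-0.0027,"turn":0},{"dx":0,"dy":0.001,"dz":-0.003,"turn":0}]'; python3 st.py
```

```text
time: 30.65
eef_pos: [0.57, -0.0766, 0.0829]
tool_rot: [0.502, 0.498, 0.502, -0.498]
wrist_force: [-0.4, 0.2, 0.5]
grip_width: -0.0
t30.65 z0.0829 TCP fence [-0.0658 -0.0295] F fence x,y,z [-0.4   0.11  0.54] yawerr deg 99.97
```

```bash
python3 -m crank '[{"dx":0,"dy":0.0001,"dz":-0.0003,"turn":0},{"dx":0,"dy":0.0001,"dz":-0.0006,"turn":0},{"dx":0,"dy":0.0002,"dz":-0.0009,"turn":0},{"dx":0,"dy":0.0002,"dz":-0.0012,"turn":0},{"dx":0,"dy":0.0003,"dz":-0.0015,"turn":0},{"dx":0,"dy":0.0003,"dz":-0.0018,"turn":0},{"dx":0,"dy":0.0004,"dz":-0.0021,"turn":0},{"dx":0,"dy":0.0004,"dz":-0.0024,"turn":0},{"dx":0,"dy":0.0005,"dz":-0.0027,"turn":0},{"dx":0,"dy":0.0005,"dz":-0.003,"turn":0}]'; python3 st.py
```

```text
time: 31.48
eef_pos: [0.5705, -0.0736, 0.0829]
tool_rot: [0.502, 0.498, 0.502, -0.498]
wrist_force: [-0.4, 0.2, -0.3]
grip_width: -0.0001
t31.48 z0.0829 TCP fence [-0.0658 -0.0265] F fence x,y,z [-0.42  0.12 -0.34] yawerr deg 99.97
```

Contact is gone: the force is within noise and the disc has stopped. I'll retreat clear and rise for the check.

```bash
python3 -m crank '[{"dx":0,"dy":0,"dz":-0.001,"turn":0},{"dx":0,"dy":0,"dz":-0.003,"turn":0},{"dx":0,"dy":0,"dz":-0.007,"turn":0},{"dx":0,"dy":0,"dz":-0.013,"turn":0},{"dx":0,"dy":0,"dz":-0.02,"turn":0},{"dx":0,"dy":0,"dz":-0.03,"turn":0},{"dx":0,"dy":0,"dz":-0.04,"turn":0},{"dx":0,"dy":0,"dz":-0.05,"turn":0},{"dx":-0.01,"dy":0,"dz":-0.057,"turn":0},{"dx":-0.025,"dy":0,"dz":-0.06,"turn":0}]'; python3 st.py
python3 -m crank '[{"dx":-0.015,"dy":0,"dz":-0.01,"turn":0},{"dx":-0.035,"dy":0,"dz":-0.025,"turn":0},{"dx":-0.06,"dy":0,"dz":-0.045,"turn":0},{"dx":-0.085,"dy":0,"dz":-0.065,"turn":0},{"dx":-0.11,"dy":0,"dz":-0.085,"turn":0},{"dx":-0.13,"dy":0,"dz":-0.1,"turn":0},{"dx":-0.145,"dy":0,"dz":-0.11,"turn":0},{"dx":-0.15,"dy":0,"dz":-0.12,"turn":0},{"dx":-0.15,"dy":0,"dz":-0.12,"turn":0},{"dx":-0.15,"dy":0,"dz":-0.12,"turn":0}]'; python3 st.py; python3 - <<'E'
from cell import manip
from h import *
t=manip.camera("top"); np.savez("t9.npz",**t)
cv2.imwrite("pics/t9.png",cv2.resize(t["pixels"][180:260,340:440,::-1],None,fx=7,fy=7,interpolation=cv2.INTER_CUBIC))
t=manip.camera("scene"); np.savez("s9.npz",**t)
cv2.imwrite("pics/s9.png",cv2.resize(t["pixels"][210:330,210:370,::-1],None,fx=5,fy=5,interpolation=cv2.INTER_CUBIC))
E
```

```text
time: 32.32
eef_pos: [0.5694, -0.012, 0.1075]
tool_rot: [0.502, 0.497, 0.503, -0.498]
wrist_force: [0.6, -0.6, -0.5]
grip_width: 0.0001
t32.32 z0.1075 TCP fence [-0.0771  0.0341] F fence x,y,z [ 0.74 -0.48 -0.55] yawerr deg 100.04
time: 33.15
eef_pos: [0.5687, 0.1067, 0.2573]
tool_rot: [0.502, 0.498, 0.502, -0.498]
wrist_force: [-0.3, -1.3, 0.4]
grip_width: 0.0002
t33.15 z0.2573 TCP fence [-0.0973  0.151 ] F fence x,y,z [-0.08 -1.3   0.44] yawerr deg 100.02
```

View pics/t9.png

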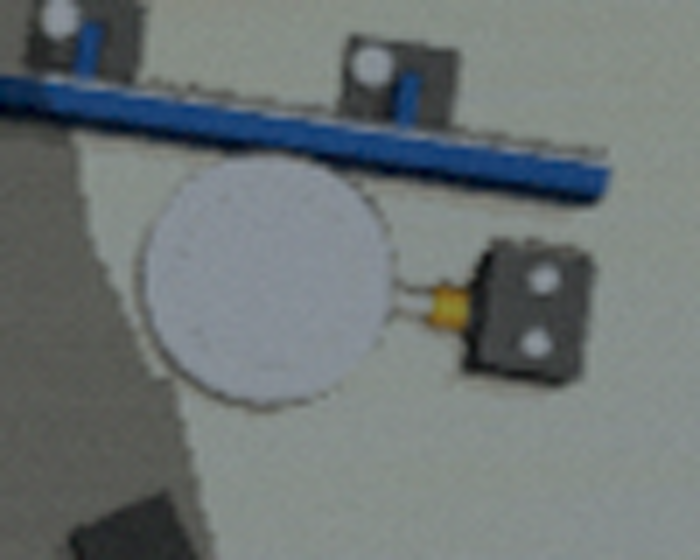

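View pics/s9.png

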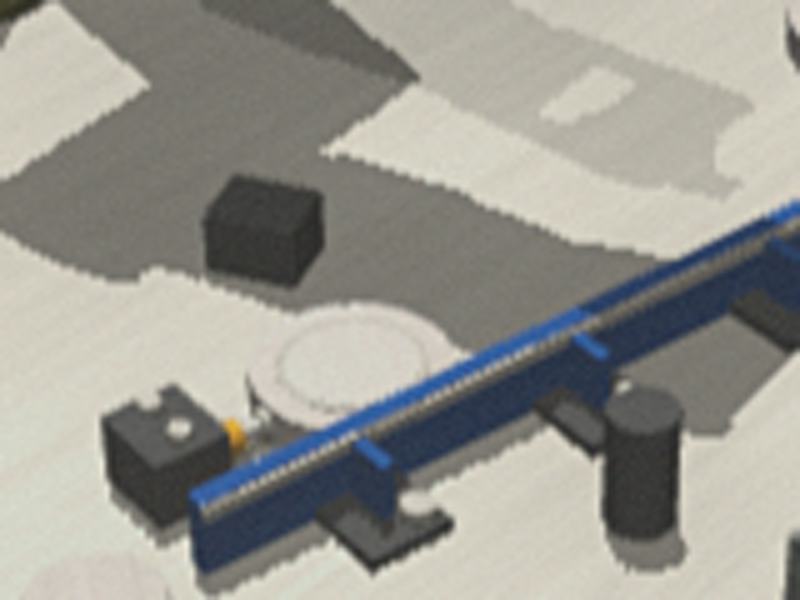

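```bash
python3 - <<'E'
from h import *
from scipy.optimize import least_squares
for n,(u,v),r in [("top0.npz",(296,218),24),("t9.npz",(378,220),22)]:
    t=load(n); P=cloud(t); im=t["pixels"][:,:,::-1]
    m=(P[...,2]>.014)&(P[...,2]<.032)
    k=np.zeros_like(m); k[v-r:v+r,u-r:u+r]=1; m&=k
    # color: exclude blue/shadow
    hsv=cv2.cvtColor(im,cv2.COLOR_BGR2HSV); m&=(hsv[...,1]<60)&(hsv[...,2]>100)
    N,l,s,ce=cv2.connectedComponentsWithStats(m.astype(np.uint8)); j=1+np.argmax(s[1:,4])
    cn=cv2.findContours((l==j).astype(np.uint8),0,1)[0][0][:,0]
    Q=np.array([fr(pix2w(t,a,b,.024)) for a,b in cn])
    q=least_squares(lambda p:np.hypot(*(Q-p[:2]).T)-p[2],[Q[:,0].mean(),Q[:,1].mean(),.055],loss="soft_l1",f_scale=.001).x
    print(n,q.round(4),s[j][4],fr(pix2w(t,*ce[j],.024)))
E
```

```text
top0.npz [-0.0922  0.1566  0.0531] 975 [-0.09248877  0.1565876 ]
t9.npz [-0.0587 -0.0932  0.0535] 988 [-0.0587606  -0.09369268]
```

The top fit puts the disc centre at x = -58.7 mm. That matches the measured centre line of the stop (-58.7), which by design coincides with a disc on the fence. The rim touches the pin head at crop (395,300), and the pin is partly in. I'll take one closer wrist view of both contacts before handing in.

```bash
python3 -m crank '[{"dx":0,"dy":0.004,"dz":0.02,"turn":0},{"dx":0.005,"dy":0.01,"dz":0.05,"turn":0},{"dx":0.012,"dy":0.016,"dz":0.082,"turn":0},{"dx":0.02,"dy":0.022,"dz":0.115,"turn":0},{"dx":0.03,"dy":0.029,"dz":0.15,"turn":0},{"dx":0.04,"dy":0.036,"dz":0.185,"turn":0},{"dx":0.05,"dy":0.043,"dz":0.22,"turn":0},{"dx":0.058,"dy":0.049,"dz":0.25,"turn":0},{"dx":0.064,"dy":0.053,"dz":0.27,"turn":0},{"dx":0.067,"dy":0.054,"dz":0.277,"turn":0}]'; python3 st.py; python3 - <<'E'
from cell import manip
from h import *
from scipy.spatial.transform import Rotation as Ro
s=manip.get_state(); q=s["tool_rot"]; T=Ro.from_quat(q[[1,2,3,0]]).as_matrix()
c=manip.camera("wrist"); c["pos"]=s["eef_pos"]; c["T"]=T; np.savez("w9.npz",**c)
cv2.imwrite("pics/w9.png",c["pixels"][:,:,::-1])
E
```

```text
time: 34.08
eef_pos: [0.6245, -0.1738, 0.1885]
tool_rot: [0.5, 0.498, 0.502, -0.499]
wrist_force: [-0.9, 0.4, -0.4]
grip_width: -0.0001
t34.08 z0.1885 TCP fence [ 0.0041 -0.1164] F fence x,y,z [-0.94  0.23 -0.43] yawerr deg 99.77
```

View pics/w9.png

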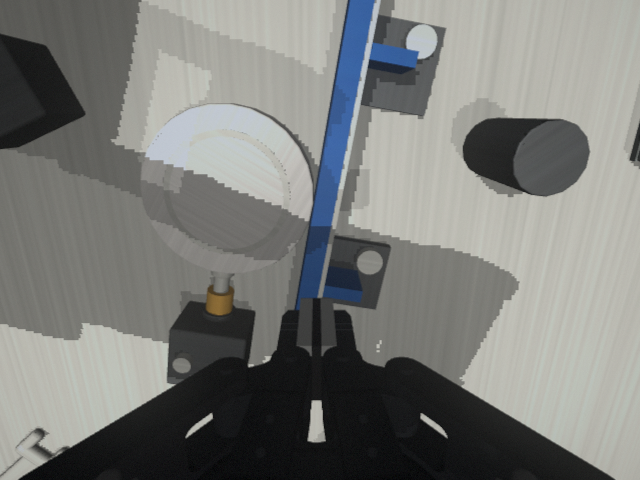

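```bash
python3 - <<'E'
from h import *
c=load("w9.npz"); im=c["pixels"][:,:,::-1]
cv2.imwrite("pics/w9c.png",cv2.resize(im[170:310,200:340],None,fx=4,fy=4,interpolation=cv2.INTER_NEAREST))
X=c["T_tool_cam"]; print("cam in fence",fr(c["T"]@X[:3,3]+c["pos"]))
E
```

```text
cam in fence [-0.00990716 -0.03454412]
```

View pics/w9c.png

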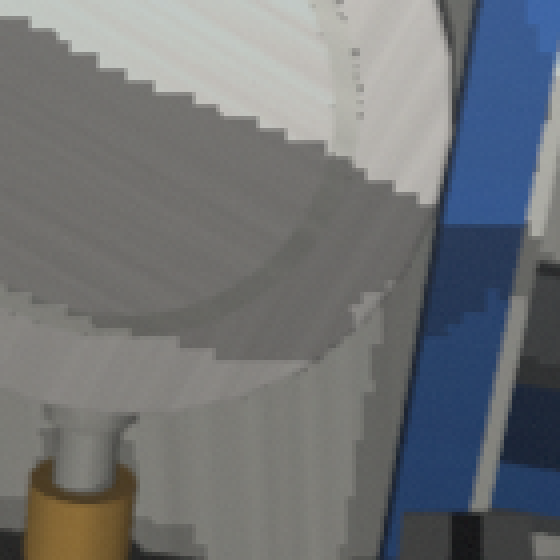

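```bash
python3 - <<'E'
from h import *
from scipy.optimize import least_squares
c=load("w9.npz"); im=c["pixels"][:,:,::-1]; P=wcloud(c)
hsv=cv2.cvtColor(im,cv2.COLOR_BGR2HSV)
blue=(hsv[...,0]>100)&(hsv[...,0]<125)&(hsv[...,1]>130)
m=(P[...,2]>.017)&(P[...,2]<.031)&~blue; m[290:]=0;m[:,:120]=0;m[:,330:]=0;m[:90]=0
N,l,s,ce=cv2.connectedComponentsWithStats(m.astype(np.uint8)); j=1+np.argmax(s[1:,4]); print(s[j])
z=np.median(P[l==j][:,2]); print("disc top z",z)
cn=cv2.findContours((l==j).astype(np.uint8),0,1)[0][0][:,0]
Q=np.array([fr(wpix(c,a,b,z)) for a,b in cn])
q=least_squares(lambda p:np.hypot(*(Q-p[:2]).T)-p[2],[-.058,-.093,.055],loss="soft_l1",f_scale=.0005).x; print("disc",q.round(4))
# fence top surface points
mt=(P[...,2]>.040)&(P[...,2]<.052)&blue; mt[305:]=0;mt[:,:280]=0;mt[:,385:]=0
zt=np.median(P[mt][:,2]); E=[]
for v in range(20,290):
    w=np.where(mt[v,290:385])[0]
    if len(w)>5: E.append([fr(wpix(c,290+w.min()-.5,v,zt)),fr(wpix(c,290+w.max()+.5,v,zt))])
E=np.array(E); k=np.abs(E[:,0,1]-q[1])<.03
print("zt",zt,"near edge x at disc y",np.median(E[k,0,0]),"far",np.median(E[k,1,0]), "all fit",np.polyfit(E[:,0,1],E[:,0,0],1))
print("pin: stop")
E
```

```text
[  141   103   174   187 23292]
disc top z 0.02378140756684216
disc [-0.0576 -0.0917  0.0543]
zt 0.044305170967292334 near edge x at disc y -0.003178976667994321 far 0.008273775571247366 all fit [-0.00017223 -0.00320028]
pin: stop
```

The close view agrees. The distance from disc centre to fence face is 54.4 mm against a fitted radius of 54.3 mm, so there is no gap. The pin head at crop (90,412) is up against the rim. Handing in.

```bash
python3 -c "
from cell import manip
print(manip.hand_in()); s=manip.get_state(); print(s['time'],s['wrist_force'])"
```

```text
the job is handed in; nothing more can be done
None
the job is handed in; nothing more can be done
```

The disc is loaded and lies against both the fence and the pin. I handed the job in at about 34 s; no verdict was reported.

**What I did**
- **Push in:** I pushed the nearest disc straight in with the part-open fingers until it met the fence, with about 6 N on the fence.
- **Slide:** I slid it along the fence with the shut fingers at a slight angle, which kept about 2–3 N on the fence.
- **Press:** I pushed the pin in about 13–16 mm of its 20 mm and held it briefly. The fence took about 6 N and the pin about 8 N, the latter estimated from the travel.
- **Back off:** I withdrew at about 5 mm/s until the force was gone; the spring pushed the disc back with the fingers part of the way.

**Last checks**
- **Fence:** In the close wrist view, the disc centre is 54.4 mm from the fence face and the fitted radius is 54.3 mm, so there is no visible gap.
- **Pin:** The pin head is against the disc rim, still partly pressed in.
- **Surroundings:** The die and the bar stub look unmoved, and the arm was clear of everything.

**What disagreed**
- **First slide angle:** My first try at 25° put about 14 N on the fence within 4 mm of sliding. I backed off and went on at 10°.
- **Fence position:** The first fence position from the top camera disagreed by about 1–3.5 mm with the stop, the force contact and the wrist view. I relied on force and on distances measured within one picture instead.

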